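# Open the key-cutting bench

## Robot

A 6-joint arm with a two-finger parallel gripper is mounted at the origin on the work surface. World frame = base frame: x ahead of the robot, y to its left, z up, the work surface at z = 0. Lengths are in mm, angles in rad, forces in N, time in s.
With the tool pointing down it reaches from about 400 to 925 mm from the base axis. Payload 12.5 kg.
Tool frame: the origin (TCP) lies between the finger pads; the fingertips stand env.tip_extent ahead of it and the grasp point (between the pads) lies 11 mm behind it (env.tip_extent is the distance from the TCP to the fingertips, in mm); z points along the fingers, y is the line along which they close (so a half turn about z gives the same grasp; the last joint's range is limited). The gripper opens to 95 mm and grips with 3 to 60 N. Pads are 20 mm wide; open, the fingers measure 119 mm over their backs; the gripper's body (75 mm by 180 mm) begins 59 mm behind the grasp point.
Start: joints at [-1.352, 0.491, 1.559, -0, 1.092, -0.106], TCP at [199.473, -592.334, 194.261] pointing down, gripper open.
Joint ranges: [-3.1, 3.1], [-0.84, 2.19], [0.05, 2.79], [-1.13, 4.28], [0.06, 2.93], [-2.69, 2.69]. Speed limits (rad/s): [2.22, 2.22, 2.79, 3.14, 3.14, 3.14].

## Interface

Orientations are given as [roll, pitch, yaw] about the fixed x, y, z axes, in that order (R = Rz(yaw) Ry(pitch) Rx(roll)).
In Python, from cell import env gives the robot as it stands.
- The arm moves only by the tool carry_out, never from a script. Its argument "motion" is a list of rows, each a list of 5 numbers: the shift along the tool's x, y, z in mm, then the turn about the tool's z in degrees, then the closure, from 0 (fully open) to 1 (shut). A call has 1 to 12 rows; each row shifts and turns the commanded pose from where the row before left it, along the tool's axes as they then stand; what a row does not reach is not made up. A row lasts 1/10 s, in which the tool goes at most 50 mm and 8.59 degrees, less where a joint would pass 70% of its speed; a pose out of reach is approached as far as the arm can. A call with a gripper value outside its range is refused whole. The fingers move at their own pace and stop on an object; the grip force is fixed at half the most. Time passes only in rows, so rows that do not move let the fingers close. It gives the time, the measured TCP pose, the force, the opening and the grip force at its end, in the units of the state.
- env.state(): the state, without advancing time (a new reading comes with each control period).
- env.read_camera(name): name is "scene" or "top" or "wrist"; returns a dict with "color" (480x640x3 uint8, red, green, blue), "K" (3x3 intrinsics, pixels), "R" (3x3) and "t" (3): a world point X has camera coordinates R X + t; the wrist camera has in their place "hand_eye" (4x4, takes a point from camera to tool coordinates, whose origin is the TCP and whose axes are the flange's). Camera axes: x right, y down, z forward; pixel columns grow to the right and rows downward; lengths in mm; the calibration is good to about 2 mm. A picture is of the moment at which its call begins: read the wrist's pose just before it. There is no depth.
- env.job_done(): hands the job in; it is judged then, once.
The state is a dict: "t": time; "joints": joint angles; "qvel": joint speeds; "tau": joint torques, N m; "eef_pos": TCP position; "tcp_rot": TCP orientation; "ft_force": force on the tool from outside, world axes, zero at the start; "moment": the same for the moment, N m; "opening": opening from 0.0 (shut) to 1.0 (fully open); "grip_force": force on a finger pad.
Only numpy, scipy, OpenCV 4.12 (cv2) and the standard library are available. Lean on these libraries where they do the work, as an engineer would, in place of code of your own. Each camera call takes 0.05 s, during which the arm holds its last target. There are 200 camera calls.

## Task

Get the key-cutting bench ready for the day. Test the safety trip: press the test button so that the lever drops, then lift the lever back up so that it stays up; set the depth dial by turning its bezel until the pointer reads zero; and turn over every square steel cup that was left mouth-down, standing them all mouth-up on the rubber mat. Leave the other things on the bench where they are.

Things in the scene. Friction and masses are not known exactly. Their poses are not given: they have to be found in the camera images.
- trip: safety trip unit, a grey stepped steel box fixed to the bench, 130 mm deep (x) and 180 mm wide (y). Origin: centre of its underside; -x is its front, z up. Its low deck (45 mm high, from y = -90 to +10 mm) carries the drop lever; its high deck (75 mm high, y = +10 to +90 mm) carries the test button.
- button_top (a point): centre of the top face of the round white test button (30 mm across) on the high deck, 97 mm above the bench at rest.
- button (a joint): travel of the test button, m: 0 at rest, 0.008 fully down; sprung, about 4.5 N at full travel. Pressed nearly to the bottom it tips the lever over; it springs back when let go.
- lever (a joint): angle of the drop lever, rad: 0 = up and set (leaning 12 degrees back from vertical, against a stop), 1.45 = dropped (over the low deck to the front, 19 degrees above level). Turns freely; its weight (0.1 kg) holds it on either side of vertical (0.21): pressing the button makes it fall forward in about 1 s; lifted back past vertical it stays up.
- lever_knob (a point): centre of the lever's black cross knob at its end, a cylinder 18 mm in diameter and 24 mm long lying along the unit's y axis, 65 mm from the pivot; the rod is 10 mm thick. 25 mm and more is free on both sides of the knob.
- lever_pivot (a point): centre of the lever's pivot, 60 mm above the bench; the lever turns about the unit's y axis here.
- dial_unit: depth-setting dial unit, a blue block 120 x 120 mm fixed to the bench, with a round aluminium scale plate (112 mm across, top 48 mm above the bench). Origin: centre of its underside; the long thick zero mark lies on the scale towards its own -x.
- dial_axis (a point): point on the axis of the dial's bezel, 72 mm above the bench: a good height to grip. The bezel is a black knurled knob 54 mm in diameter, from 48 to 82 mm above the bench, with a white pointer line from its centre out over the scale.
- dial (a joint): angle of the bezel, rad: 0 when the pointer stands at the zero mark, growing anticlockwise seen from above; light friction (0.04 N m), stays where it is left, range -2.2 to 2.2.
- mat: black square rubber mat, 280 x 280 mm and 3 mm thick, fixed to the bench. Origin: centre of its underside; x and y along its sides.
- cup0: square steel cup, 56 x 56 mm outside, 75 mm tall, straight walls 3 mm thick, closed base 4 mm thick, about 0.12 kg; starts mouth-down on the bench; may be absent. Origin: centre of the mouth (open end); its z axis runs from the mouth to the closed base (z points up at the start, down when the cup is mouth-up); x and y are square to its flat sides.
- cup1: another square steel cup just like cup0, with the same frame; may be absent.
- cup2: another square steel cup just like cup0, with the same frame; may be absent.
- cup3: another square steel cup just like cup0, with the same frame; may be absent.
- padlock: brass padlock lying flat, 52 mm wide and 22 mm high; not part of the job, leave it in place. Origin: middle of its underside.
- keys: bunch of three keys lying flat, about 80 mm long and 9 mm high; not part of the job, leave it in place. Origin: centre of its key ring.

How it is judged (in metres and radians):
On the way, in this order (a step that is already met when the one before it is completed fails the run):
1. the test button is pressed down, without touching the lever (value of joint button above 0.0055 m and contact force between the fingers and lever below 0.3 N).
2. the lever has dropped (value of joint lever above 1.2 rad), for 0.2 s.
3. the lever is lifted back up (value of joint lever below 0.1 rad), for 0.3 s.
At the end, for the whole second after the job is handed in: The lever is up (within 0.1 rad of its stop) and the button released, the dial reads zero within 0.1 rad, and every cup that is present stands mouth-up, directly and flat on the mat (tilt under 8 degrees, its centre within 115 mm of the mat's centre along each of the mat's sides), at rest (value of joint each of lever, dial below 0.1 rad and value of joint button below 0.003 m and value of joint dial above -0.1 rad and angle between each of cup0, cup1, cup2, cup3's own z axis and vertical above 3 rad and x of cup0 in the frame of mat between -0.115 and 0.115 m and y of cup0 in the frame of mat between -0.115 and 0.115 m and height (world z) of cup0 between 0.072 and 0.084 m and linear speed of each of cup0, cup1, cup2, cup3 below 0.03 m/s and x of cup1 in the frame of mat between -0.115 and 0.115 m and y of cup1 in the frame of mat between -0.115 and 0.115 m and height (world z) of cup1 between 0.072 and 0.084 m and x of cup2 in the frame of mat between -0.115 and 0.115 m and y of cup2 in the frame of mat between -0.115 and 0.115 m and height (world z) of cup2 between 0.072 and 0.084 m and x of cup3 in the frame of mat between -0.115 and 0.115 m and y of cup3 in the frame of mat between -0.115 and 0.115 m and height (world z) of cup3 between 0.072 and 0.084 m); the robot touches nothing.
It fails at once if the padlock or the bunch of keys is moved more than 90 mm (distance of any of padlock, keys from where it was at the start of the episode above 0.09 m).
Of cup0, cup1, cup2, cup3 only 2 to 3 are there at a start; the rules pass over those that are not, and their reading is None.
At some moment in a run one of cup0, cup1, cup2, cup3 may be knocked a few centimetres aside while the robot is not near it.
Once in a run the grip may slacken for a moment while it holds something.
It also fails if it takes over 210 s, if anything falls off the work surface, if the arm or the gripper's body presses on something with over 40 N, if the wrist force passes 120 N, or if a joint passes its speed limit or range.

## Working session

There is one attempt and no reset: what is moved stays moved. The work goes in short steps, Python scripts to look and compute and a tool call to move; the robot and the scene stay as the last step left them, time stands still between calls to the robot, and variables do not carry over. Pictures are saved under pics/ and viewed, at most 14 in all, crops included, and the job is handed in when it is done.

Besides the shell and the picture viewer there is one more tool, called after "Request:" as name([rows], argument=value, ...), one row to a line, values as JSON. carry_out: Moves the arm, as the interface text tells. Its arguments: {"type":"object","properties":{"motion":{"type":"array"}},"required":["motion"]}

```bash
ls; mkdir -p pics
cat > h.py <<'E'
import numpy as np,cv2
from cell import env
def cam(n):
    c=env.read_camera(n); return c
def save(c,f): cv2.imwrite('pics/'+f,c['color'][:,:,::-1])
def ray(c,u,v,z):
    K=np.array(c['K']);R=np.array(c['R']);t=np.array(c['t']).ravel()
    d=R.T@(np.linalg.inv(K)@[u,v,1]);o=-R.T@t
    return o+d*(z-o[2])/d[2]
def proj(c,X):
    p=np.array(c['K'])@(np.array(c['R'])@np.array(X,float)+np.array(c['t']).ravel());return p[:2]/p[2]
E
python3 - <<'E'
from h import *
s=env.state();print(s,env.tip_extent)
for n in('top','scene'):
    c=cam(n);save(c,n+'0.png');R=np.array(c['R']);print(n,c['K'],R,-R.T@np.array(c['t']).ravel())
E
```

```text
pics
{'t': 0.0, 'joints': array([-1.35158078e+00,  4.91578214e-01,  1.55946598e+00, -1.05417658e-06,
        1.09169600e+00, -1.05640726e-01]), 'qvel': array([-1.05971848e-03, -5.77019216e-05,  2.68299913e-03, -9.87901805e-04,
        6.64490475e-04, -1.99659428e-04]), 'tau': array([ 9.46956206e-04, -6.12639141e+01, -2.58182949e+01,  6.94249989e-02,
        4.82248224e-02, -7.15607302e-05]), 'eef_pos': array([ 199.42005985, -592.04223246,  193.64447991]), 'tcp_rot': array([-3.14045141e+00, -1.20071932e-04,  3.24856694e-01]), 'ft_force': array([-0.27449141,  0.12854748, -0.36903883]), 'moment': array([-0.03446606,  0.01352979,  0.02638954]), 'grip_force': 0.0, 'opening': 1.0001062995564187} 8.0
top [[606.80558449   0.         313.6098667 ]
 [  0.         606.80558449 225.18782708]
 [  0.           0.           1.        ]] [[-0.02716908 -0.99958421 -0.00965625]
 [-0.98711716  0.02835139 -0.15746718]
 [ 0.15767548  0.00525361 -0.98747701]] [2.19908416e+02 8.89524898e-01 1.53528525e+03]
scene [[563.95785045   0.         323.43458057]
 [  0.         563.95785045 247.21027226]
 [  0.           0.           1.        ]] [[ 0.00456701  0.99994049 -0.00990721]
 [ 0.5251481  -0.01082946 -0.85094195]
 [-0.8509986  -0.00131649 -0.52516631]] [1414.71986331    3.41399881  703.57202138]
```

View pics/top0.png

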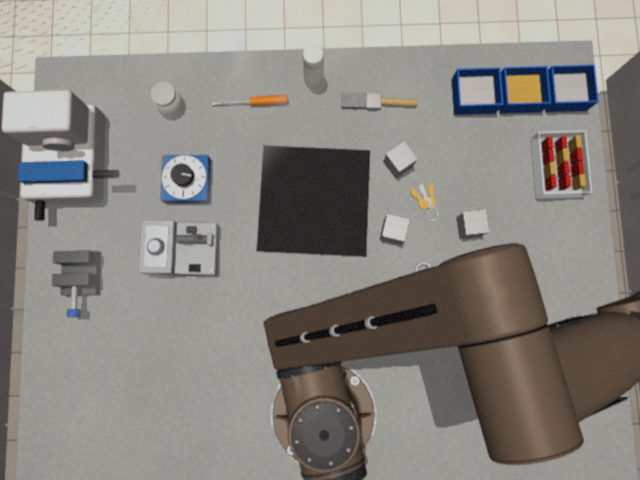

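View pics/scene0.png

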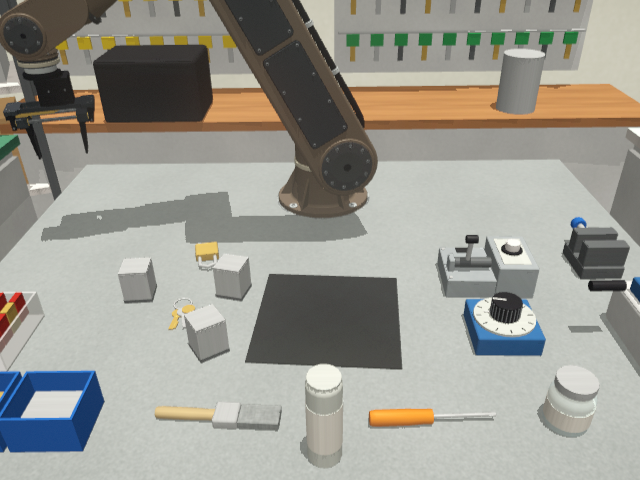

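The top view shows three cups near (401,157), (396,228) and (475,223). The mat is at (315,201), the dial unit at (185,177), and the trip at (179,248) with its button at (155,246). The keys are at (425,200) and the padlock is near (424,267). Next I'll measure these and zoom in on the fixtures.

```bash
cat > meas.py <<'E'
from h import *
def cups(c,zs=75):
    im=c['color'];hsv=cv2.cvtColor(im,cv2.COLOR_RGB2HSV)
    m=((hsv[...,2]>185)&(hsv[...,1]<40)).astype(np.uint8)
    m[:,:375]=0;m[:130]=0;m[300:]=0;m[:,520:]=0
    m=cv2.morphologyEx(m,cv2.MORPH_OPEN,np.ones((5,5)))
    out=[]
    for k in cv2.findContours(m,cv2.RETR_EXTERNAL,cv2.CHAIN_APPROX_NONE)[0]:
        if cv2.contourArea(k)<200: continue
        P=np.array([ray(c,*p[0],zs)[:2] for p in k],np.float32)
        r=cv2.minAreaRect(P);out.append((k.reshape(-1,2).mean(0),r))
    return out
E
python3 - <<'E'
from meas import *
c=cam('top')
for p,r in cups(c): print(p.round(),np.round(r[0],1),np.round(r[1],1),round(r[2],1))
im=c['color'];hsv=cv2.cvtColor(im,cv2.COLOR_RGB2HSV)
m=(hsv[...,2]<45).astype(np.uint8);m[:,:240]=0;m[:,390:]=0;m[:130]=0;m[270:]=0
k=max(cv2.findContours(m,0,1)[0],key=cv2.contourArea)
r=cv2.minAreaRect(np.array([ray(c,*p[0],3)[:2] for p in k],np.float32));print('mat',r)
m=((hsv[...,0]>95)&(hsv[...,0]<125)&(hsv[...,1]>120)).astype(np.uint8);m[:,:150]=0;m[:,230:]=0;m[:140]=0;m[215:]=0
k=max(cv2.findContours(m,0,1)[0],key=cv2.contourArea)
r=cv2.minAreaRect(np.array([ray(c,*p[0],44)[:2] for p in k],np.float32));print('dial',r)
a=cv2.resize(im[145:285,130:230],None,fx=5.7,fy=4.28*1,interpolation=cv2.INTER_CUBIC)
a=cv2.resize(im[148:282,132:226],None,fx=4,fy=4,interpolation=cv2.INTER_CUBIC)
s=cam('scene')
b=cv2.resize(s['color'][220:364,430:560],None,fx=3,fy=3,interpolation=cv2.INTER_CUBIC)
h=max(a.shape[0],b.shape[0]);o=np.zeros((h,a.shape[1]+b.shape[1],3),np.uint8);o[:a.shape[0],:a.shape[1]]=a;o[:b.shape[0],a.shape[1]:]=b
cv2.imwrite('pics/z1.png',o[:,:,::-1]);print(o.shape)
E
```

```text
[396. 227.] [ 443.1 -190.4] [53.7 53.3] 75.7
[476. 222.] [ 450.9 -386.4] [51.8 52. ] 3.2
[401. 156.] [ 621.3 -213.3] [52.5 52.6] 33.6
mat ((530.8475952148438, 6.8236846923828125), (273.2089538574219, 272.5333557128906), 85.46617889404297)
dial ((547.7443237304688, 326.9364013671875), (47.08732986450195, 118.04993438720703), 12.766664505004883)
(536, 766, 3)
```

View pics/z1.png

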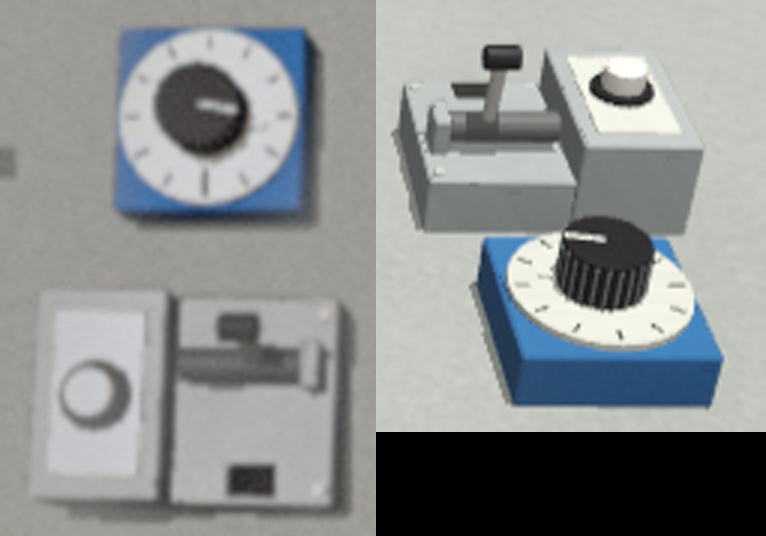

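The crops show the dial plate centred at crop (209,117) with its zero mark at (205,183). The pointer runs from the bezel centre (199,104) to (237,110). The button is at (95,392) and the knob at (239,326). The high deck corners are (40,292), (168,292), (163,497) and (33,497).

Run:
```python
from h import *
c=cam('top')
P=lambda x,y,z:ray(c,132+(x+.0)/4-.4,148+y/4-.4,z)
pl=P(209,117,48);zm=P(205,183,48);b=P(201,104,82);p1=P(197,103.5,82);p2=P(237,110,82)
print('plate',pl,'zeroang',np.degrees(np.arctan2(*(zm-pl)[1::-1])),'bez',b,'ptr',np.degrees(np.arctan2(*(p2-p1)[1::-1])),np.degrees(np.arctan2(*(p2[:2]-pl[:2])[::-1])))
print('button',P(95,392,97),'knob',P(239,326,124))
hd=[P(x,y,75)[:2] for x,y in((40,292),(168,292),(163,497),(33,497))]
ld=[P(x,y,45)[:2] for x,y in((180,300),(343,300),(338,507),(172,503))]
print(np.round(hd),np.round(ld))
for a,b_ in((hd[0],hd[3]),(hd[1],hd[2]),(ld[1],ld[2])): d=a-b_;print(np.degrees(np.arctan2(d[1],d[0])),np.hypot(*d))
# scene check: pixel = 430+(x-376)/3, 220+y/3
s=cam('scene');Q=lambda x,y,z:ray(s,430+(x-376)/3-.3,220+y/3-.3,z)
print('S button',Q(627,70,97),'knob',Q(503,56,124),'bez',Q(606,243,82),'plate',Q(600,290,48))
```

```text
plate [590.05039164 332.24459126  48.        ] zeroang 176.98395286479158 bez [589.95312346 329.66009235  82.        ] ptr -101.08770485312237 -100.38689370204192
button [410.98543784 388.55559995  97.        ] knob [444.19478043 296.77152548 124.        ]
[[477. 429.]
 [474. 351.]
 [349. 352.]
 [351. 431.]] [[474. 350.]
 [471. 248.]
 [342. 252.]
 [348. 354.]]
-0.9272747371059742 125.45139703263042
-0.8519055959361812 125.38853043148646
-1.4912987691433113 128.95904723369182
S button [423.49463511 393.15289195  97.        ] knob [448.04309924 298.96140578 124.        ] bez [598.62205811 332.02227961  82.        ] plate [601.19238724 333.08106091  48.        ]
```

Request:
carry_out([
  [0,0,-20,6.2,1],
  [0,0,-20,6.2,1],
  [0,0,-20,6.2,1],
  [35,-35,0,0,1],
  [35,-35,0,0,1],
  [35,-35,0,0,1],
  [35,-35,0,0,1],
  [35,-35,0,0,1],
  [35,-35,0,0,1],
  [35,-35,0,0,1],
  [35,-35,0,0,1],
  [20,-35,0,0,1],
])

```text
t: 1.5
eef_pos: [501.3, -275.5, 254.1]
tcp_rot: [3.141, -0.0, 0.001]
ft_force: [-0.8, -1.0, -0.8]
opening: 0.047
grip_force: 0.0
```

Request:
carry_out([
  [0,-48,0,0,1],
  [0,-48,0,0,1],
  [0,-48,0,0,1],
  [0,-48,0,0,1],
  [0,-48,0,0,1],
  [0,-48,0,0,1],
  [0,-48,0,0,1],
  [0,-48,0,0,1],
  [0,-48,0,0,1],
  [-8,-48,0,0,1],
  [-15,-40,0,0,1],
  [-15,-40,0,0,1],
])

```text
t: 2.7
eef_pos: [460.5, 284.5, 254.1]
tcp_rot: [3.141, 0.0, 0.0]
ft_force: [0.8, 0.5, 0.5]
opening: 0.005
grip_force: 0.0
```

```bash
cat >> h.py <<'E'
from scipy.spatial.transform import Rotation as Ro
def wcam():
    s=env.state();c=env.read_camera('wrist');H=np.array(c['hand_eye'])
    T=np.eye(4);T[:3,:3]=Ro.from_euler('xyz',s['tcp_rot']).as_matrix();T[:3,3]=s['eef_pos']
    M=np.linalg.inv(T@H);c=dict(c);c['R']=M[:3,:3];c['t']=M[:3,3];return c
E
python3 - <<'E'
from h import *
s=env.state();print(s['t'],s['eef_pos'],s['tcp_rot'],s['joints'],s['opening'])
c=wcam();save(c,'w1.png');print(c['K'],-c['R'].T@c['t'],c['R']);np.savez('w1.npz',K=c['K'],R=c['R'],t=c['t'])
E
```

```text
2.7 [460.48471441 284.49566808 254.08136696] [3.14143394e+00 7.99134741e-05 4.98759034e-04] [ 4.31426954e-01  3.12844754e-01  1.68278580e+00 -1.21622680e-04
  1.14610101e+00  2.00177464e+00] 0.005257666095625814
[[356.03056705   0.         321.40251851]
 [  0.         356.03056705 241.48165212]
 [  0.           0.           1.        ]] [526.12648593 284.80791136 442.81838598] [[-2.51439139e-04 -9.99999805e-01  5.71122023e-04]
 [-9.72096953e-01  3.78396605e-04  2.34579137e-01]
 [-2.34579307e-01 -4.96203602e-04 -9.72096859e-01]]
```

View pics/w1.png

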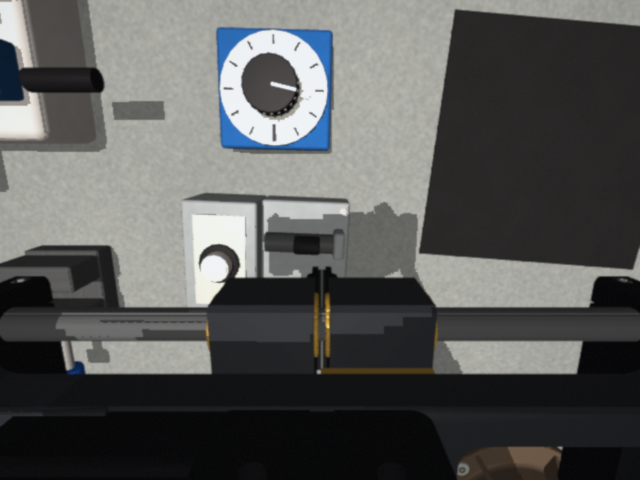

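The wrist view shows the button top at (216,266), the knob at (307,244), the dial plate at (274,88) and the bezel top at about (271,82). The pointer tip is at (298,90) and the zero mark at (274,131).

Run:
```python
from h import *
c=dict(np.load('w1.npz'));im=cv2.imread('pics/w1.png');P=lambda u,v,z:ray(c,u,v,z).round(1)
hsv=cv2.cvtColor(im,cv2.COLOR_BGR2HSV)
m=((hsv[...,1]<60)&(hsv[...,2]>180)).astype(np.uint8)
def big(m,x0,x1,y0,y1):
    q=np.zeros_like(m);q[y0:y1,x0:x1]=m[y0:y1,x0:x1];k=max(cv2.findContours(q,0,1)[0],key=cv2.contourArea);return k
k=big(m,215,335,25,150);k=cv2.convexHull(k);e=cv2.fitEllipse(k);print('plate',e,P(*e[0],48))
m2=((hsv[...,0]>95)&(hsv[...,0]<125)&(hsv[...,1]>120)).astype(np.uint8)
k=big(m2,205,345,20,160);r=cv2.minAreaRect(np.array([P(*p[0],40)[:2] for p in k],np.float32));print('dialblk',r)
print('button',P(216,266,97),'knob',P(307,244,124),'zero',P(274,131,48),'bez',P(271,82,82),P(298,90,82))
print('high deck corners',P(185,200,75),P(257,199,75),'low back right',P(348,202,45))
```

```text
plate ((273.2845764160156, 87.17044067382812), (107.04143524169922, 115.3708724975586), 168.2629852294922) [594.8 334.3  48. ]
dialblk ((592.366943359375, 334.0418701171875), (117.69216918945312, 118.07769012451172), 88.73051452636719)
button [417.1 391.7  97. ] knob [446.8 297.9 124. ] zero [551.5 334.9  48. ] bez [593.4 332.   82. ] [586.4 306.7  82. ]
high deck corners [481.5 425.6  75. ] [482.5 351.1  75. ] low back right [475.6 254.8  45. ]
```

Request:
carry_out([
  [-22,-40,0,0,1],
  [-22,-40,0,0,1],
  [0,-27,20,0,1],
  [0,0,40,0,1],
  [0,0,40,0,1],
  [0,0,30,0,1],
  [0,0,14,0,1],
  [0,0,7,0,1],
  [0,0,6,0,1],
  [0,0,1,0,1],
  [0,0,0,0,1],
])

```text
t: 3.85
eef_pos: [417.6, 389.9, 96.8]
tcp_rot: [-3.141, -0.001, 0.0]
ft_force: [-0.0, 0.8, -0.0]
opening: 0.004
grip_force: 0.0
```

Request:
carry_out([
  [0,0,0,0,1],
  [0,0,0,0,1],
])

```text
t: 4.05
eef_pos: [417.5, 389.8, 96.8]
tcp_rot: [-3.141, -0.001, 0.0]
ft_force: [-0.6, 0.0, -0.7]
opening: 0.005
grip_force: 0.0
```

Request:
carry_out([
  [0,0,-20,0,1],
  [0,0,-40,0,1],
  [0,0,-40,0,1],
  [0,0,-40,0,0],
  [0,40,0,0,0],
  [0,40,0,0,0],
  [0,13,0,0,0],
  [0,0,0,0,0],
  [0,0,0,0,0],
])

```text
t: 4.95
eef_pos: [417.7, 297.3, 236.5]
tcp_rot: [-3.141, -0.001, -0.0]
ft_force: [0.1, 0.0, 0.2]
opening: 0.45
grip_force: 0.0
```

Run:
```python
from h import *
s=env.state();print(s['t'],s['eef_pos'],s['tcp_rot'],s['opening'])
c=wcam();a=c['color'][:480,150:450]
t=cam('top');b=cv2.resize(t['color'][148:282,132:226],None,fx=3.58,fy=3.58,interpolation=cv2.INTER_CUBIC)[:480]
cv2.imwrite('pics/w2.png',np.hstack([a,np.vstack([b,np.zeros((480-b.shape[0],b.shape[1],3),np.uint8)])])[:,:,::-1]);np.savez('w2.npz',K=c['K'],R=c['R'],t=c['t'])
```

```text
4.95 [417.65725018 297.25363179 236.48725688] [-3.14108248e+00 -6.59055153e-04 -3.67774210e-04] 0.4502897870936754
```

View pics/w2.png

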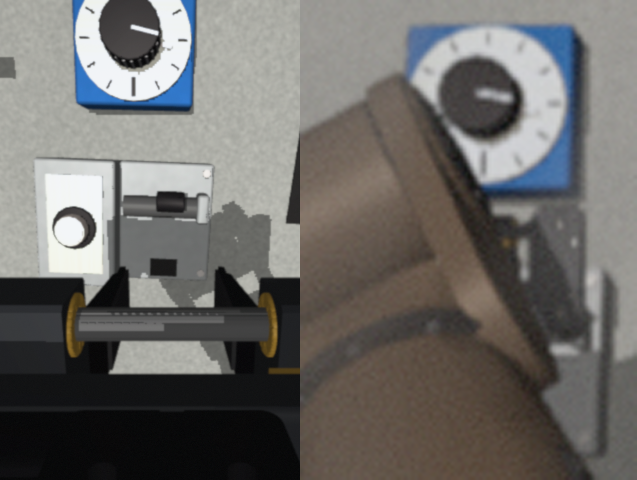

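The left crop shows the lever still up, with its knob at (172,202). The button at (71,227) is unpressed, and I felt no force. I'll triangulate the button from the two wrist views.

Run:
```python
from h import *
a=dict(np.load('w1.npz'));b=dict(np.load('w2.npz'))
def tri(p,q):
    Pm=[c['K']@np.c_[c['R'],c['t']] for c in(a,b)]
    X=cv2.triangulatePoints(Pm[0],Pm[1],np.array(p,float),np.array(q,float));return (X[:3]/X[3]).ravel().round(1)
print('button',ray(b,219,226,97),tri((214,266),(219,226)),'knob',ray(b,322,202,124),'bez',ray(b,280,28,82))
```

```text
button [419.24860827 393.59460864  97.        ] [422.7 388.3 114.6] knob [445.11662113 296.94734319 124.        ] bez [590.92675243 333.17768363  82.        ]
```

Request:
carry_out([
  [1,-45,0,0,1],
  [0,-45,0,0,1],
  [0,-5,30,0,1],
  [0,0,40,0,1],
  [0,0,30,0,1],
  [0,0,22,0,1],
  [0,0,10,0,1],
  [0,0,8,0,1],
  [0,0,0,0,1],
  [0,0,0,0,1],
])

```text
t: 6.05
eef_pos: [418.6, 392.1, 97.0]
tcp_rot: [-3.141, -0.001, 0.0]
ft_force: [0.6, 0.2, -0.2]
opening: 0.007
grip_force: 0.0
```

Request:
carry_out([
  [0,0,1.5,0,1],
  [0,0,0,0,1],
  [0,0,0,0,1],
])

```text
t: 6.35
eef_pos: [418.4, 391.8, 95.1]
tcp_rot: [-3.141, -0.001, 0.0]
ft_force: [-0.3, 1.0, -0.5]
opening: 0.001
grip_force: 0.0
```

Request:
carry_out([
  [0,0,1.5,0,1],
  [0,0,0,0,1],
  [0,0,0,0,1],
])

```text
t: 6.65
eef_pos: [418.3, 391.7, 93.2]
tcp_rot: [3.141, 0.0, 0.0]
ft_force: [-0.5, 0.1, 0.3]
opening: 0.004
grip_force: 0.0
```

Run:
```python
from h import *
s=cam('scene');print(proj(s,[418,392,85]))
cv2.imwrite('pics/s2.png',cv2.resize(s['color'][150:310,430:590],None,fx=3.5,fy=3.5,interpolation=cv2.INTER_CUBIC)[:,:,::-1])
```

```text
[511.07883292 246.60192459]
```

View pics/s2.png

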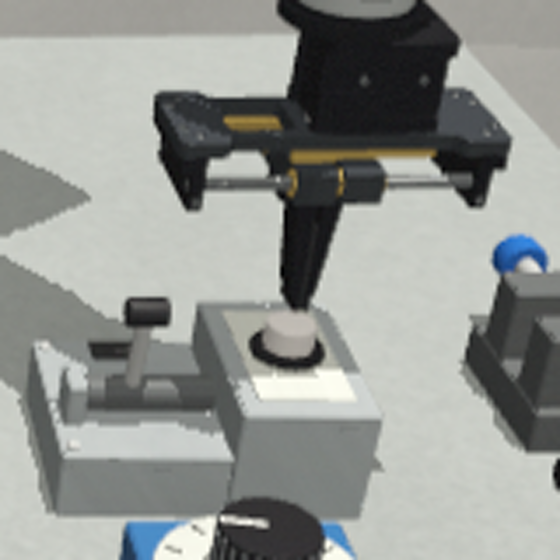

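The closed fingertips are at crop (300,305), just above the back of the button top at (290,325), so they haven't pressed it yet. I'll lower them in small steps and watch the force.

Request:
carry_out([
  [0,0,1.5,0,1],
  [0,0,1.5,0,1],
  [0,0,0,0,1],
])

```text
t: 7.0
eef_pos: [418.2, 391.6, 89.9]
tcp_rot: [3.141, 0.0, 0.0]
ft_force: [-0.3, 0.4, -0.9]
opening: 0.005
grip_force: 0.0
```

Request:
carry_out([
  [0,0,1.5,0,1],
  [0,0,1.5,0,1],
  [0,0,0,0,1],
])

```text
t: 7.3
eef_pos: [418.2, 391.6, 86.9]
tcp_rot: [3.141, 0.0, 0.0]
ft_force: [-0.3, -0.1, -0.1]
opening: 0.004
grip_force: 0.0
```

Run:
```python
from h import *
s=cam('scene');t=env.state();print(t['eef_pos'],t['ft_force'],t['joints'],t['tcp_rot'])
for z in(75,85,97,104,110): print(z,proj(s,[418,392,z]),proj(s,[398,392,z]))
cv2.imwrite('pics/s3.png',cv2.resize(s['color'][200:280,450:550],None,fx=7,fy=7,interpolation=cv2.INTER_CUBIC)[:,:,::-1])
```

```text
[418.27042901 391.65384105  87.06990742] [-0.29025807  0.54900128 -1.20344248] [ 6.37340360e-01  5.47925710e-01  1.79743718e+00 -1.49205193e-04
  7.96462847e-01  2.20807632e+00] [3.14136825e+00 1.23885606e-04 1.64696852e-04]
75 [510.28958898 250.67914208] [507.58476496 245.67230787]
85 [511.07883292 246.60192459] [508.3507755  241.63132193]
97 [512.03530821 241.66079347] [509.27896352 236.73479038]
104 [512.59804087 238.75372843] [509.8249866  233.85431877]
110 [513.0832234  236.24728578] [510.29572242 231.37101506]
```

View pics/s3.png

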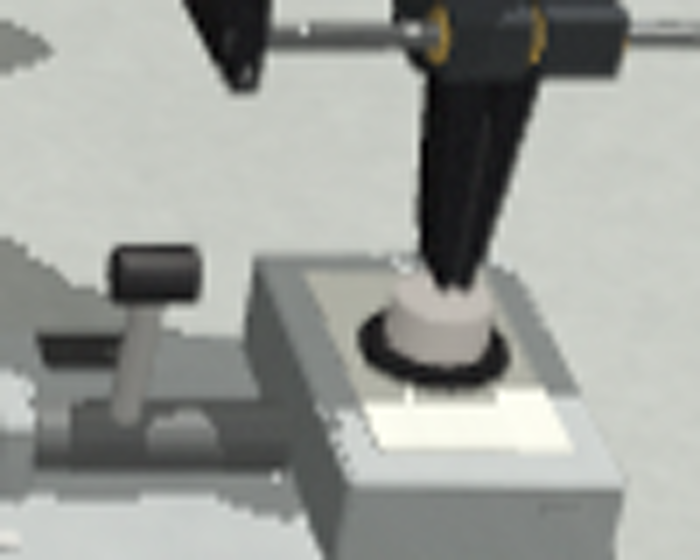

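The tip now appears to be just at the button top (455,290), so I'll keep stepping down while watching the force.

Request:
carry_out([
  [0,0,1.5,0,1],
  [0,0,1.5,0,1],
  [0,0,0,0,1],
])

```text
t: 7.65
eef_pos: [418.2, 391.6, 83.9]
tcp_rot: [3.141, 0.0, 0.0]
ft_force: [0.4, 0.1, 0.7]
opening: 0.005
grip_force: 0.0
```

Request:
carry_out([
  [0,0,1.5,0,1],
  [0,0,1.5,0,1],
  [0,0,0,0,1],
])

```text
t: 7.95
eef_pos: [418.2, 391.7, 81.0]
tcp_rot: [3.141, 0.0, 0.0]
ft_force: [-0.1, -0.5, 0.6]
opening: 0.008
grip_force: 0.0
```

Request:
carry_out([
  [0,0,1.5,0,1],
  [0,0,1.5,0,1],
  [0,0,0,0,1],
])

```text
t: 8.25
eef_pos: [418.2, 391.6, 77.9]
tcp_rot: [3.141, 0.0, 0.0]
ft_force: [0.2, -0.1, -0.6]
opening: 0.006
grip_force: 0.0
```

Request:
carry_out([
  [0,0,1.5,0,1],
  [0,0,1.5,0,1],
  [0,0,0,0,1],
])

```text
t: 8.55
eef_pos: [418.4, 391.7, 75.1]
tcp_rot: [-3.142, -0.0, 0.0]
ft_force: [-1.2, -0.4, 2.1]
opening: 0.005
grip_force: 1.2
```

Run:
```python
from h import *
s=cam('scene');t=env.state();print(t['eef_pos'],t['ft_force'],t['moment'])
cv2.imwrite('pics/s4.png',cv2.resize(s['color'][200:280,450:550],None,fx=7,fy=7,interpolation=cv2.INTER_CUBIC)[:,:,::-1])
```

```text
[418.37219771 391.72893182  75.19646482] [0.8821017  0.87600613 1.69806545] [0.00598118 0.01696911 0.05542717]
```

View pics/s4.png

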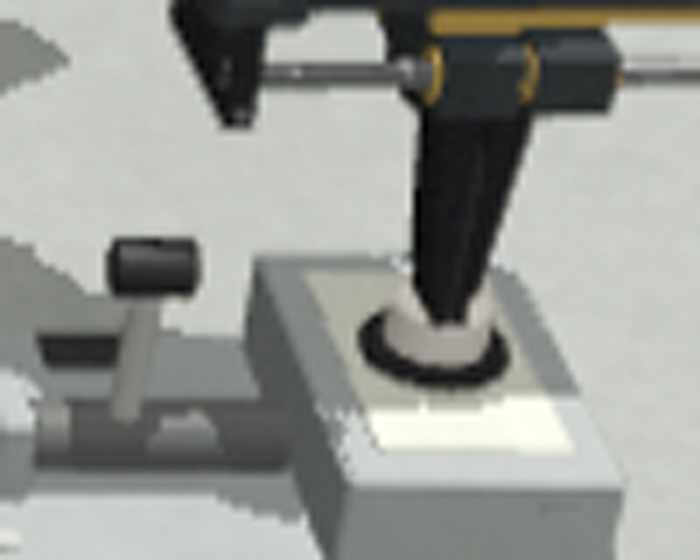

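Contact started at about TCP z = 78, so the effective tip sits higher than I assumed. Continuing the press.

Request:
carry_out([
  [0,0,1.5,0,1],
  [0,0,1.5,0,1],
  [0,0,0,0,1],
])

```text
t: 8.9
eef_pos: [418.4, 391.7, 72.1]
tcp_rot: [-3.142, -0.0, 0.0]
ft_force: [0.9, 0.3, 2.8]
opening: 0.008
grip_force: 1.4
```

Request:
carry_out([
  [0,0,1,0,1],
  [0,0,1,0,1],
  [0,0,0,0,1],
])

```text
t: 9.2
eef_pos: [418.4, 391.7, 70.1]
tcp_rot: [3.142, -0.0, 0.0]
ft_force: [-0.2, -0.2, 3.3]
opening: 0.009
grip_force: 1.7
```

Request:
carry_out([
  [0,0,1,0,1],
  [0,0,0,0,1],
])

```text
t: 9.4
eef_pos: [418.4, 391.7, 69.1]
tcp_rot: [3.142, -0.0, 0.0]
ft_force: [0.6, -0.6, 4.0]
opening: 0.007
grip_force: 1.9
```

Request:
carry_out([
  [0,0,1,0,1],
  [0,0,0,0,1],
])

```text
t: 9.6
eef_pos: [418.4, 391.8, 68.8]
tcp_rot: [-3.141, -0.001, 0.0]
ft_force: [-2.3, -1.7, 9.7]
opening: 0.004
grip_force: 5.1
```

Request:
carry_out([
  [0,0,1,0,1],
  [0,0,0,0,1],
  [0,0,0,0,1],
])

```text
t: 9.9
eef_pos: [418.5, 391.8, 68.6]
tcp_rot: [-3.141, -0.001, 0.0]
ft_force: [-3.0, -3.8, 19.2]
opening: 0.005
grip_force: 9.9
```

Request:
carry_out([
  [0,0,-15,0,1],
  [0,0,-40,0,1],
  [0,0,-40,0,1],
  [0,0,-40,0,0.4],
  [0,40,0,0,0.4],
  [0,40,0,0,0.4],
  [0,14,0,0,0.4],
  [0,0,0,0,0.4],
  [0,0,0,0,0.4],
  [0,0,0,0,0.4],
  [0,0,0,0,0.4],
])

```text
t: 11.0
eef_pos: [418.3, 298.6, 201.9]
tcp_rot: [3.141, 0.0, 0.001]
ft_force: [-0.5, -0.1, -0.1]
opening: 0.588
grip_force: 0.0
```

Run:
```python
from h import *
s=env.state();print(s['t'],s['eef_pos'],s['tcp_rot'],s['opening'])
c=wcam();a=c['color'][150:450,150:450]
s=cam('scene');b=cv2.resize(s['color'][130:310,430:590],None,fx=1.8,fy=1.667)
cv2.imwrite('pics/w3.png',np.hstack([a,b[:300]])[:,:,::-1]);np.savez('w3.npz',K=c['K'],R=c['R'],t=c['t'])
```

```text
11.0 [418.27653913 298.56351668 201.88226415] [3.14140703e+00 3.30537361e-04 1.17478845e-03] 0.588326422212692
```

View pics/w3.png

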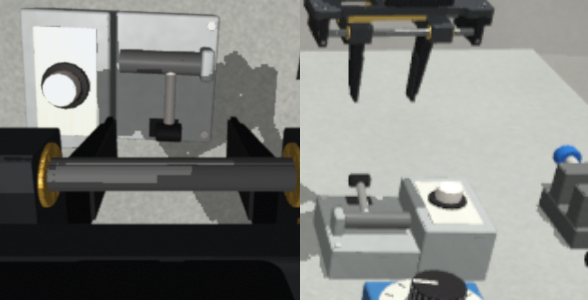

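The left crop shows the lever dropped, with its knob at (165,130), and the button back up. The press bottomed out at TCP z = 68.7, which puts the tip about 20 mm above the reported TCP. I'll check that by touching the bare bench.

Request:
carry_out([
  [0,40,0,0,1],
  [0,40,20,0,1],
  [0,38,30,0,1],
  [0,0,40,0,1],
  [0,0,40,0,1],
  [0,0,40,0,1],
  [0,0,20,0,1],
  [0,0,6,0,1],
  [0,0,0,0,1],
  [0,0,0,0,1],
])

```text
t: 12.1
eef_pos: [418.9, 180.0, 7.1]
tcp_rot: [-3.141, -0.001, 0.0]
ft_force: [0.5, 0.2, 0.6]
opening: 0.004
grip_force: 0.0
```

Request:
carry_out([
  [0,0,1.5,0,1],
  [0,0,1.5,0,1],
  [0,0,1.5,0,1],
  [0,0,0,0,1],
])

```text
t: 12.5
eef_pos: [418.4, 179.7, 1.8]
tcp_rot: [3.142, -0.0, 0.0]
ft_force: [-0.2, -0.6, 0.2]
opening: 0.003
grip_force: 0.0
```

Request:
carry_out([
  [0,0,1.5,0,1],
  [0,0,1.5,0,1],
  [0,0,0,0,1],
])

```text
t: 12.8
eef_pos: [418.3, 179.7, -1.5]
tcp_rot: [3.141, 0.0, 0.0]
ft_force: [0.0, -0.8, -1.1]
opening: 0.008
grip_force: 0.0
```

Request:
carry_out([
  [0,0,2,0,1],
  [0,0,2,0,1],
  [0,0,2,0,1],
  [0,0,2,0,1],
  [0,0,2,0,1],
  [0,0,2,0,1],
  [0,0,0,0,1],
  [0,0,0,0,1],
])

```text
t: 13.6
eef_pos: [418.3, 179.7, -13.4]
tcp_rot: [3.141, 0.0, 0.0]
ft_force: [-0.8, 0.0, -0.2]
opening: 0.006
grip_force: 0.0
```

Request:
carry_out([
  [0,0,1.5,0,1],
  [0,0,1.5,0,1],
  [0,0,0,0,1],
])

```text
t: 13.9
eef_pos: [418.3, 179.6, -16.4]
tcp_rot: [3.141, 0.0, 0.0]
ft_force: [-1.1, 0.1, 0.1]
opening: 0.005
grip_force: 0.0
```

Request:
carry_out([
  [0,0,1.5,0,1],
  [0,0,0,0,1],
])

```text
t: 14.1
eef_pos: [418.3, 179.7, -17.9]
tcp_rot: [3.141, 0.0, 0.0]
ft_force: [-0.8, -0.2, -0.2]
opening: 0.004
grip_force: 0.0
```

Request:
carry_out([
  [0,0,1.5,0,1],
  [0,0,0,0,1],
])

```text
t: 14.3
eef_pos: [418.3, 179.7, -19.4]
tcp_rot: [3.141, 0.0, 0.0]
ft_force: [1.1, -0.7, 0.6]
opening: 0.001
grip_force: 0.0
```

Request:
carry_out([
  [0,0,1,0,1],
  [0,0,0,0,1],
])

```text
t: 14.5
eef_pos: [418.4, 179.7, -20.1]
tcp_rot: [3.142, -0.0, 0.0]
ft_force: [-1.6, -0.8, 5.3]
opening: 0.007
grip_force: 2.4
```

Request:
carry_out([
  [0,0,1,0,1],
  [0,0,0,0,1],
])

```text
t: 14.7
eef_pos: [418.4, 179.7, -20.2]
tcp_rot: [-3.141, -0.001, 0.0]
ft_force: [-3.7, -1.9, 23.8]
opening: 0.006
grip_force: 11.8
```

The tip touches the bench at a reported z of -20.1, so tip z = reported + 20 and grasp z is about reported + 39. Now the lever: knob at roughly (371.5, 301, 81).

Request:
carry_out([
  [0,0,-42,0,1],
  [0,0,-50,0,0.58],
  [0,0,-50,0,0.58],
  [0,0,-30,0,0.58],
  [-16,-40,0,0,0.58],
  [-16,-40,0,0,0.58],
  [-15,-41,0,0,0.58],
  [0,0,30,0,0.58],
  [0,0,30,0,0.58],
  [0,0,20,0,0.58],
  [0,0,0,0,0.58],
])

```text
t: 15.8
eef_pos: [370.1, 300.1, 68.7]
tcp_rot: [3.139, 0.004, 0.0]
ft_force: [0.3, -0.5, 0.1]
opening: 0.418
grip_force: 0.0
```

Run:
```python
from h import *
s=env.state();print(s['t'],s['eef_pos'],s['tcp_rot'],s['opening'])
s=cam('scene');print(proj(s,[371.5,301,81]),proj(s,[371.5,301,s['t'][2]*0+90]))
b=cv2.resize(s['color'][150:310,430:590],None,fx=3,fy=3,interpolation=cv2.INTER_CUBIC)
cv2.imwrite('pics/s5.png',b[:,:,::-1])
```

```text
15.8 [370.08961697 300.08273831  68.7062025 ] [3.13922318e+00 3.75693364e-03 4.29576648e-04] 0.41835426672964127
[462.28154246 237.32056794] [462.78250753 233.71131626]
```

View pics/s5.png

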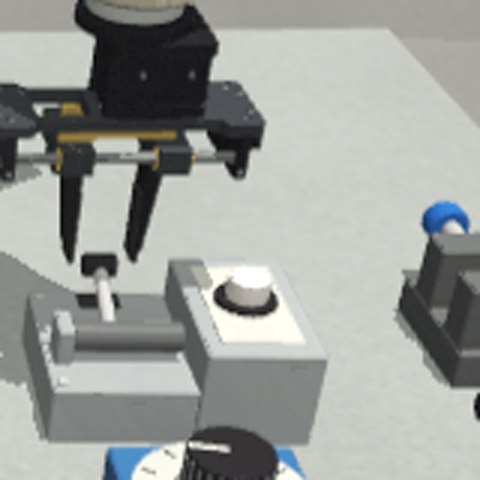

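The scene crop shows the fingers at (70,260) and (135,260) straddling the dropped knob at (98,262). Next: descend, grip and swing it up along the arc.

Request:
carry_out([
  [1,0,14,0,0.58],
  [0,0,12.5,0,0.58],
  [0,0,0,0,1],
  [0,0,0,0,1],
  [0,0,0,0,1],
  [0,0,0,0,1],
  [0,0,0,0,1],
])

```text
t: 16.55
eef_pos: [372.8, 301.3, 45.2]
tcp_rot: [-3.14, -0.002, -0.0]
ft_force: [-2.5, 3.9, 6.7]
opening: 0.251
grip_force: 30.0
```

Request:
carry_out([
  [6,0,-12,0,1],
  [8,0,-11,0,1],
  [10,0,-9,0,1],
  [12,0,-6.5,0,1],
  [13,0,-4,0,1],
  [13.5,0,-1,0,1],
  [10,0,1,0,1],
  [0,0,0,0,1],
  [0,0,0,0,1],
])

```text
t: 17.45
eef_pos: [445.4, 299.0, 87.3]
tcp_rot: [3.139, 0.0, 0.001]
ft_force: [-2.5, -12.7, 8.4]
opening: 0.244
grip_force: 29.9
```

Request:
carry_out([
  [0,0,0,0,0.58],
  [0,0,0,0,0.58],
  [0,0,0,0,0.58],
  [0,0,-20,0,0.58],
  [0,0,-40,0,0.58],
  [0,0,-30,0,0.3],
])

```text
t: 18.05
eef_pos: [445.1, 300.9, 178.4]
tcp_rot: [-3.141, -0.001, 0.0]
ft_force: [-0.2, -0.0, 1.5]
opening: 0.461
grip_force: 0.0
```

Run:
```python
from h import *
s=env.state();print(s['t'],s['eef_pos'],s['tcp_rot'],s['opening'],s['joints'])
s=cam('scene')
b=cv2.resize(s['color'][150:360,430:570],None,fx=2.5,fy=2.5,interpolation=cv2.INTER_CUBIC)
t=cam('top');a=t['color'][120:290,240:520];a=cv2.resize(a,None,fx=1.6,fy=1.6)
o=np.zeros((525,800,3),np.uint8);o[:525,:350]=b;o[:a.shape[0],350:350+a.shape[1]]=a
cv2.imwrite('pics/s6.png',o[:,:,::-1])
from meas import *
for p,r in cups(t): print(p.round(),np.round(r[0],1),np.round(r[1],1),round(r[2],1))
```

```text
18.05 [445.09839995 300.9099936  178.40120803] [-3.14137413e+00 -6.39459336e-04  4.71882662e-04] 0.4607642219754188 [ 4.71558164e-01  3.84567546e-01  1.79366289e+00 -1.16362272e-04
  9.62693242e-01  2.04194899e+00]
[396. 227.] [ 443.1 -190.4] [53.7 53.3] 75.7
[475. 222.] [ 451.  -386.1] [52.  51.6] 2.5
[401. 156.] [ 621.3 -213.3] [52.5 52.6] 33.6
```

View pics/s6.png

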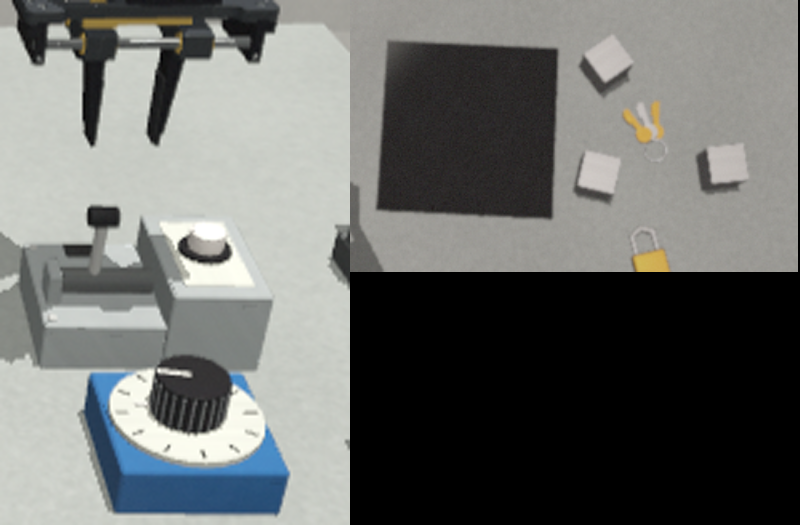

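The lever is up again, with its knob at (103,216), and the cups haven't moved. I'll measure the pointer angle numerically.

```bash
cat > dial.py <<'E'
from h import *
def dial(c,ctr=(593,333)):
    im=c['color'];g=cv2.cvtColor(im,cv2.COLOR_RGB2HSV)
    d=((g[...,2]<95)&(g[...,1]<80)).astype(np.uint8)
    u,v=proj(c,[*ctr,82]);print('exp',u,v)
    H,W=d.shape;Y,X=np.mgrid[:H,:W];f=c['K'][0][0]
    # top-face pixels cast on z=82 within 24mm
    Pw=np.array(c['R']).T@np.linalg.inv(np.array(c['K']))@np.stack([X.ravel(),Y.ravel(),np.ones(H*W)])
    o=-np.array(c['R']).T@np.array(c['t']).ravel();W3=o[:,None]+Pw*((82-o[2])/Pw[2])
    r=np.hypot(W3[0]-ctr[0],W3[1]-ctr[1]);m=(r<24)&(g[...,2].ravel()>150)&(g[...,1].ravel()<60)
    P=W3[:2,m].T;print(len(P));q=P.mean(0);w,V=np.linalg.eigh(np.cov(P.T));a=V[:,1]
    if a@(q-ctr)<0:a=-a
    print('mean',q.round(1),'len',np.sqrt(w*12).round(1),'dir PCA',np.degrees(np.arctan2(a[1],a[0])).round(1),'dir ctr',np.degrees(np.arctan2(*(q-ctr)[::-1])).round(1))
E
python3 - <<'E'
from dial import *
dial(wcam());dial(cam('top'),(589.5,330))
E
```

```text
exp 279.34996290331867 43.03412959336758
170
mean [589.9 321.1] len [ 3.5 23.8] dir PCA -103.0 dir ctr -104.8
exp 181.71095807369048 173.7830455707455
14
mean [588.3 319.2] len [ 4.2 22.6] dir PCA -102.0 dir ctr -96.5
```

Request:
carry_out([
  [49,-10,0,0,0],
  [49,-11,0,0,0],
  [49.5,-11,0,0,0],
  [0,0,0,-8,0],
  [0,0,0,-8,0],
  [0,0,0,-8,0],
  [0,0,0,-8,0],
  [0,0,0,-8,0],
  [0,0,0,-8,0],
  [0,0,0,-8,0],
  [0,0,0,-8,0],
  [0,0,0,-8,0],
])

```text
t: 19.45
eef_pos: [590.9, 332.4, 174.7]
tcp_rot: [-3.14, 0.002, 1.263]
ft_force: [-0.1, 0.9, -0.8]
opening: 0.999
grip_force: 0.0
```

Request:
carry_out([
  [0,0,0,-8,0],
  [0,0,40,0,0],
  [0,0,40,0,0],
  [0,0,40,0,0],
  [0,0,15,0,0],
  [0,0,0,0,0],
])

```text
t: 20.05
eef_pos: [590.1, 331.9, 38.7]
tcp_rot: [-3.137, 0.003, 1.396]
ft_force: [0.5, 0.3, 0.7]
opening: 1.002
grip_force: 0.0
```

Request:
carry_out([
  [1,2,5,0,0],
  [0,0,0,0,1],
  [0,0,0,0,1],
  [0,0,0,0,1],
  [0,0,0,0,1],
  [0,0,0,0,1],
  [0,0,0,0,1],
  [0,0,0,0,1],
])

```text
t: 20.85
eef_pos: [592.8, 333.2, 36.9]
tcp_rot: [-3.14, 0.0, 1.396]
ft_force: [-6.0, 0.6, 4.9]
opening: 0.559
grip_force: 30.0
```

Request:
carry_out([
  [0,0,0,8,1],
  [0,0,0,8,1],
  [0,0,0,8,1],
  [0,0,0,8,1],
  [0,0,0,8,1],
  [0,0,0,8,1],
  [0,0,0,8,1],
  [0,0,0,8,1],
  [0,0,0,8,1],
  [0,0,0,6,1],
  [0,0,0,0,1],
  [0,0,0,0,1],
])

```text
t: 22.05
eef_pos: [591.8, 334.4, 36.9]
tcp_rot: [-3.141, 0.003, 0.035]
ft_force: [-11.0, 6.9, 5.6]
opening: 0.56
grip_force: 30.0
```

Request:
carry_out([
  [0,0,0,0,0],
  [0,0,0,0,0],
  [0,0,0,0,0],
  [0,0,0,0,0],
  [0,0,-40,0,0],
  [0,0,-50,0,0],
  [0,0,-50,0,0],
  [-50,0,0,0,0],
  [-50,0,0,0,0],
  [-50,0,0,0,0],
  [0,0,0,0,0],
])

```text
t: 23.15
eef_pos: [438.5, 327.2, 177.1]
tcp_rot: [3.141, 0.002, 0.037]
ft_force: [0.3, 0.1, -0.4]
opening: 1.0
grip_force: 0.0
```

Run:
```python
from dial import *
s=env.state();print(s['eef_pos'],s['tcp_rot']);dial(wcam());dial(cam('top'),(589.5,330))
```

```text
[438.5061493  327.19001507 177.07490907] [3.14060023e+00 2.25440882e-03 3.70282584e-02]
exp 321.23472088322484 27.333767223073213
148
mean [579.8 335. ] len [ 3.3 21.6] dir PCA 178.4 dir ctr 171.4
exp 181.71095807369048 173.7830455707455
10
mean [576.9 333.9] len [ 2.6 23.2] dir PCA 178.9 dir ctr 162.8
```

The pointer now reads 178.4° against a zero mark at about 178.7°, so the dial is set. Next come the cups, starting with a closer look at the nearest one. The tool has to stay vertical, so I'll grip each cup at mid-height and roll it over in the grip against the trip's front high-deck edge.

Request:
carry_out([
  [0,0,-30,2.1,0.16],
  [0,49,0,0,0.16],
  [0,49,0,0,0.16],
  [0,49,0,0,0.16],
  [0,49,0,0,0.16],
  [0,49,0,0,0.16],
  [0,49,0,0,0.16],
  [0,49,0,0,0.16],
  [0,44,0,0,0.16],
  [0,0,0,0,0.16],
  [0,0,0,0,0.16],
])

```text
t: 24.35
eef_pos: [443.8, -60.5, 206.6]
tcp_rot: [3.142, -0.0, -0.005]
ft_force: [-0.1, -1.3, -0.6]
opening: 0.84
grip_force: 0.0
```

```bash
cat > wc.py <<'E'
from h import *
def wcups(c,z=75,vmax=300,thr=185):
    im=c['color'];hsv=cv2.cvtColor(im,cv2.COLOR_RGB2HSV)
    m=((hsv[...,2]>thr)&(hsv[...,1]<40)).astype(np.uint8);m[vmax:]=0
    m=cv2.morphologyEx(m,cv2.MORPH_OPEN,np.ones((5,5)))
    for k in cv2.findContours(m,cv2.RETR_EXTERNAL,cv2.CHAIN_APPROX_NONE)[0]:
        if cv2.contourArea(k)<600: continue
        r=cv2.minAreaRect(np.array([ray(c,*p[0],z)[:2] for p in k],np.float32))
        print(k.reshape(-1,2).mean(0).round(),np.round(r[0],1),np.round(r[1],1),round(r[2],1))
E
python3 - <<'E'
from wc import *
s=env.state();print(s['eef_pos'],s['tcp_rot'])
c=wcam();save(c,'w4.png');np.savez('w4.npz',K=c['K'],R=c['R'],t=c['t']);wcups(c)
E
```

```text
[443.76212131 -60.53284406 206.6060921 ] [ 3.14154821e+00 -1.36552725e-04 -5.02846017e-03]
[509. 136.] [ 508.8 -228.9] [262.3 238.4] 6.4
[118. 180.] [477.3 126.7] [333.7 197.2] 30.2
```

Run:
```python
from wc import *
c=dict(np.load('w4.npz'));im=cv2.cvtColor(cv2.imread('pics/w4.png'),cv2.COLOR_BGR2RGB)
for X in([443,-190,75],[460,-190,75],[430,-180,75],[430,-200,75],[443,-100,0],[520,-160,0],[380,-190,0]):
    u,v=proj(c,X).round().astype(int);print(X,u,v,im[v,u] if 0<=u<640 and 0<=v<480 else None)
c['color']=im
for t in(200,215,225,235): print(t);wcups(c,thr=t,vmax=330)
```

```text
[443, -190, 75] 463 229 [248 246 243]
[460, -190, 75] 464 211 [251 249 247]
[430, -180, 75] 451 243 [249 247 245]
[430, -200, 75] 472 243 [248 245 243]
[443, -100, 0] 357 216 [60 58 58]
[520, -160, 0] 414 145 [220 222 215]
[380, -190, 0] 433 269 [229 230 224]
200
[510. 136.] [ 508.3 -223.5] [272.2 232. ] 10.1
[119. 182.] [474.9 125.5] [339.1 196.9] 30.4
215
[104. 168.] [452.5 120. ] [308.7 181.4] 36.1
[512. 132.] [ 507.3 -206.8] [271.7 198.4] 12.0
225
[464. 229.] [ 438.9 -188.3] [57.  67.8] 75.3
[507.  20.] [ 621.4 -212.3] [52.9 54.9] 33.1
235
[464. 225.] [ 445.1 -188.7] [54.7 54.8] 74.6
[508.  20.] [ 621.3 -212.2] [52. 54.] 33.1
```

Request:
carry_out([
  [0.5,43,0,0,0.16],
  [0.5,43,0,0,0.16],
  [0,43,0,0,0.16],
  [0,0,0,7.3,0.16],
  [0,0,0,7.3,0.16],
  [0,0,40,0,0.16],
  [0,0,40,0,0.16],
  [0,0,40,0,0.16],
  [0,0,40,0,0.16],
  [0,0,30,0,0.16],
  [0,0,17,0,0.16],
  [0,0,0,0,0.16],
])

```text
t: 25.6
eef_pos: [443.6, -186.4, -2.3]
tcp_rot: [-3.141, 0.004, -0.254]
ft_force: [-0.2, -0.3, 0.2]
opening: 0.841
grip_force: 0.0
```

Request:
carry_out([
  [0,0,0,0,1],
  [0,0,0,0,1],
  [0,0,0,0,1],
  [0,0,0,0,1],
  [0,0,0,0,1],
])

```text
t: 26.1
eef_pos: [444.4, -188.4, 0.7]
tcp_rot: [3.141, -0.002, -0.256]
ft_force: [0.8, 2.2, 6.8]
opening: 0.592
grip_force: 29.9
```

Request:
carry_out([
  [0,0,-48,0,1],
  [0,0,-48,0,1],
  [0,0,0,-7.3,1],
  [0,0,0,-7.3,1],
  [-6,-47,0,0,1],
  [-6,-47,0,0,1],
  [-6,-47,0,0,1],
  [-6,-47,0,0,1],
  [-7,-40,0,0,1],
  [-7,-40,0,0,1],
  [-7,-40,0,0,1],
  [0,0,0,0,1],
])

```text
t: 27.3
eef_pos: [398.2, 123.3, 96.1]
tcp_rot: [-3.141, -0.0, 0.003]
ft_force: [0.0, -0.7, -1.2]
opening: 0.589
grip_force: 30.0
```

Request:
carry_out([
  [-11,-45,0,0,1],
  [-11,-45,0,0,1],
  [-11,-45,0,0,1],
  [-11,-45,0,0,1],
  [-11,-45,0,0,1],
  [-12,-45,0,0,1],
  [0,0,0,0,1],
  [0,0,0,0,1],
  [0,0,0,0,1],
])

```text
t: 28.2
eef_pos: [333.1, 388.9, 95.7]
tcp_rot: [3.141, 0.0, -0.002]
ft_force: [1.2, -0.0, -2.1]
opening: 0.589
grip_force: 30.0
```

The cup is held (opening 0.59). Phase A: set the rim on the deck's front edge and roll it about that edge.

Request:
carry_out([
  [0,0,10,0,1],
  [0,0,8,0,1],
  [0,0,2,0,1],
  [-5,0,3,0,1],
  [-5,0,3,0,1],
  [-4,0,4,0,1],
  [-4,0,4,0,1],
  [-3,0,5,0,1],
  [-2.5,0,5,0,1],
  [0,0,0,0,1],
])

```text
t: 29.2
eef_pos: [308.9, 389.5, 51.8]
tcp_rot: [3.141, 0.0, -0.002]
ft_force: [-6.3, -0.5, 12.7]
opening: 0.588
grip_force: 30.0
```

Run:
```python
from h import *
s=env.state();print(s['eef_pos'],s['opening'],s['ft_force'])
s=cam('scene')
b=cv2.resize(s['color'][130:290,430:590],None,fx=3.7,fy=3.7,interpolation=cv2.INTER_CUBIC)
cv2.imwrite('pics/s7.png',b[:,:,::-1])
```

```text
[308.87750937 389.5080275   51.79784833] 0.5878845486890609 [-6.27060724 -0.45797176 12.67761529]
```

View pics/s7.png

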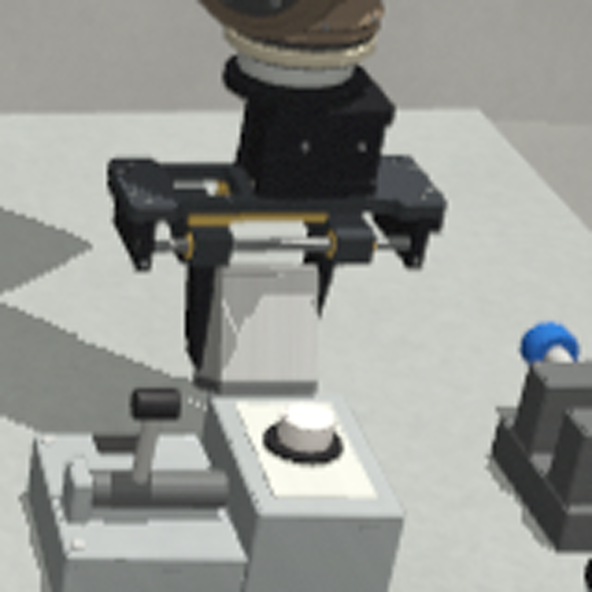

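The cup is rolling in the grip as planned: it is tilted about 45° with the mouth turned towards the camera, inside visible at (270,330). Continuing to 90°, then re-seating its side on the edge.

Request:
carry_out([
  [-1.5,0,5.5,0,1],
  [-1,0,5.5,0,1],
  [0,0,5.5,0,1],
  [0.5,0,6,0,1],
  [1.5,0,5.5,0,1],
  [2,0,5.5,0,1],
  [0,0,0,0,1],
])

```text
t: 29.95
eef_pos: [309.6, 389.2, 17.6]
tcp_rot: [3.14, 0.003, -0.003]
ft_force: [-9.7, 1.5, 6.2]
opening: 0.587
grip_force: 30.0
```

Request:
carry_out([
  [-3,0,-5,0,1],
  [0,0,-30,0,1],
  [0,0,-25,0,1],
  [8,0,0,0,1],
  [5,0,0,0,1],
  [0,0,0,0,1],
  [0,0,0,0,1],
])

```text
t: 30.65
eef_pos: [320.5, 389.5, 77.1]
tcp_rot: [3.14, 0.001, -0.002]
ft_force: [-0.3, 0.6, -1.5]
opening: 0.59
grip_force: 30.0
```

Request:
carry_out([
  [2,0,8,0,1],
  [0,0,4,0,1],
  [0,0,2,0,1],
  [-3,0,4,0,1],
  [-3,0,4.5,0,1],
  [-2,0,5,0,1],
  [-2,0,5,0,1],
  [-1,0,5,0,1],
  [0,0,5,0,1],
  [0,0,0,0,1],
])

```text
t: 31.65
eef_pos: [311.5, 389.9, 35.0]
tcp_rot: [3.141, 0.001, -0.002]
ft_force: [-0.3, -0.4, -0.7]
opening: 0.591
grip_force: 30.0
```

Request:
carry_out([
  [0.5,0,5,0,1],
  [1,0,5,0,1],
  [2,0,5,0,1],
  [2,0,5,0,1],
  [0,0,0,0,1],
])

```text
t: 32.15
eef_pos: [316.5, 390.0, 15.5]
tcp_rot: [3.141, 0.001, -0.002]
ft_force: [-8.2, 2.0, 6.9]
opening: 0.586
grip_force: 30.0
```

Run:
```python
from h import *
s=env.state();print(s['eef_pos'],s['opening'],s['ft_force'])
s=cam('scene')
b=cv2.resize(s['color'][130:290,430:590],None,fx=3.7,fy=3.7,interpolation=cv2.INTER_CUBIC)
cv2.imwrite('pics/s8.png',b[:,:,::-1])
```

```text
[316.46049832 389.9975497   15.47699387] 0.585812164587799 [-8.23383933  2.01570979  6.88161669]
```

View pics/s8.png

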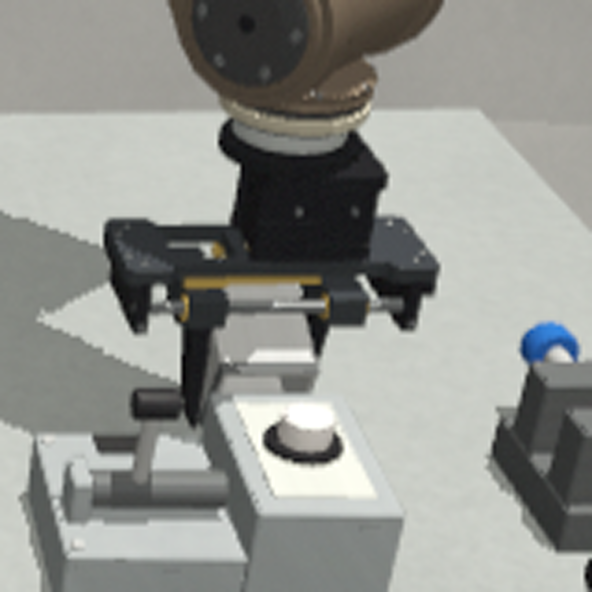

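The mouth lip shows at (265,365) with the outer face below it, so the mouth now faces up and forward. Contact geometry gives a roll of about 165°. I'll take it to the mat and press it flat.

Request:
carry_out([
  [-10,0,0,0,1],
  [0,0,-40,0,1],
  [0,0,-40,0,1],
  [15,45,0,0,1],
  [15,45,0,0,1],
  [15,45,0,0,1],
  [15,45,0,0,1],
  [16,45,0,0,1],
  [16,45,0,0,1],
  [38,27,0,0,1],
  [38,28,0,0,1],
  [0,0,0,0,1],
])

```text
t: 33.4
eef_pos: [478.8, 62.0, 95.6]
tcp_rot: [3.141, -0.003, -0.005]
ft_force: [0.4, 0.8, -1.8]
opening: 0.586
grip_force: 30.0
```

Request:
carry_out([
  [0,0,40,0,1],
  [0,0,40,0,1],
  [0,0,3,0,1],
  [0,0,0,0,1],
])

```text
t: 33.8
eef_pos: [474.1, 65.1, 12.6]
tcp_rot: [3.141, 0.002, -0.001]
ft_force: [-0.7, 0.7, -1.4]
opening: 0.584
grip_force: 30.0
```

Request:
carry_out([
  [0,0,3,0,1],
  [0,0,3,0,1],
  [0,0,0,0,1],
])

```text
t: 34.1
eef_pos: [475.1, 64.9, 7.5]
tcp_rot: [3.141, -0.002, -0.001]
ft_force: [0.1, 0.0, -1.5]
opening: 0.591
grip_force: 30.0
```

Request:
carry_out([
  [0,0,2,0,1],
  [0,0,2,0,1],
  [0,0,0,0,1],
])

```text
t: 34.4
eef_pos: [474.7, 64.8, 2.6]
tcp_rot: [3.142, 0.0, -0.002]
ft_force: [-0.3, 1.0, -1.5]
opening: 0.587
grip_force: 30.0
```

Request:
carry_out([
  [0,0,1,0,1],
  [0,0,1,0,1],
  [0,0,0,0,1],
])

```text
t: 34.7
eef_pos: [474.6, 64.8, 0.5]
tcp_rot: [3.142, 0.0, -0.002]
ft_force: [-0.6, 0.7, -1.5]
opening: 0.588
grip_force: 30.0
```

Request:
carry_out([
  [0,0,1,0,1],
  [0,0,1,0,1],
  [0,0,0,0,1],
])

```text
t: 35.0
eef_pos: [474.7, 64.8, -1.4]
tcp_rot: [3.141, 0.0, -0.002]
ft_force: [0.2, 0.6, -1.4]
opening: 0.587
grip_force: 30.0
```

Request:
carry_out([
  [0,0,1,0,1],
  [0,0,0,0,1],
])

```text
t: 35.2
eef_pos: [474.7, 64.8, -2.4]
tcp_rot: [3.141, 0.0, -0.002]
ft_force: [-0.9, -0.7, -1.7]
opening: 0.584
grip_force: 30.0
```

Request:
carry_out([
  [0,0,1,0,1],
  [0,0,1,0,1],
  [0,0,0,0,1],
])

```text
t: 35.5
eef_pos: [474.7, 64.8, -4.4]
tcp_rot: [3.141, 0.0, -0.002]
ft_force: [0.3, -0.4, -0.9]
opening: 0.588
grip_force: 30.0
```

Request:
carry_out([
  [0,0,1,0,1],
  [0,0,0,0,1],
  [0,0,0,0,1],
])

```text
t: 35.8
eef_pos: [474.7, 64.9, -5.3]
tcp_rot: [3.141, 0.0, -0.002]
ft_force: [-0.0, 0.5, -0.7]
opening: 0.591
grip_force: 30.0
```

Run:
```python
from h import *
s=env.state();print(s['eef_pos'],s['ft_force'])
s=cam('scene')
for z in(3,20,36,60,78): print(z,proj(s,[503,65,z]).round(1))
u=int(proj(s,[503,65,40])[0]);b=s['color'][150:310]
print(u);print('\n'.join(f"{150+i}: {r}" for i,r in enumerate(b[:,[u-8,u,u+8]].mean(2).round().astype(int).tolist()) if i%3==0))
```

```text
[474.70342003  64.850283    -5.32101004] [-0.03106401  0.48816058 -0.68150183]
3 [355.2 304.8]
20 [355.3 298. ]
36 [355.5 291.6]
60 [355.7 281.7]
78 [355.9 274.2]
355
150: [132, 132, 132]
153: [140, 140, 140]
156: [157, 158, 159]
159: [160, 159, 160]
162: [141, 140, 140]
165: [124, 123, 123]
168: [116, 117, 116]
171: [109, 109, 110]
174: [100, 99, 98]
177: [88, 88, 88]
180: [81, 80, 79]
183: [74, 73, 73]
186: [70, 70, 70]
189: [69, 68, 68]
192: [63, 64, 65]
195: [69, 67, 70]
198: [83, 83, 83]
201: [84, 109, 114]
204: [77, 66, 69]
207: [54, 69, 75]
210: [130, 127, 185]
213: [104, 132, 129]
216: [124, 133, 132]
219: [45, 71, 40]
222: [43, 44, 43]
225: [126, 42, 43]
228: [124, 43, 44]
231: [81, 45, 45]
234: [62, 43, 42]
237: [47, 46, 45]
240: [60, 45, 43]
243: [59, 44, 44]
246: [60, 44, 44]
249: [61, 46, 46]
252: [56, 54, 56]
255: [121, 121, 129]
258: [167, 169, 169]
261: [158, 143, 158]
264: [111, 115, 119]
267: [166, 168, 169]
270: [166, 168, 168]
273: [167, 167, 169]
276: [243, 245, 246]
279: [173, 153, 154]
282: [143, 131, 131]
285: [167, 169, 168]
288: [167, 168, 169]
291: [167, 169, 168]
294: [167, 169, 170]
297: [54, 54, 54]
300: [51, 52, 52]
303: [50, 51, 51]
306: [50, 52, 53]
309: [68, 70, 71]
```

The scan puts the rim lip at row 276 and the base edge at row 296. That means the cup leans about 21° forward with its front base corner just above the mat. I'll touch down, draw the tool back to flatten it, then release.

Request:
carry_out([
  [0,0,1.5,0,1],
  [-3,0,0.7,0,1],
  [-3,0,0.7,0,1],
  [-3,0,0.7,0,1],
  [-2,0,0.7,0,1],
  [0,0,0,0,1],
])

```text
t: 36.45
eef_pos: [463.4, 64.9, -9.7]
tcp_rot: [3.142, 0.0, -0.002]
ft_force: [0.4, 0.6, -1.0]
opening: 0.589
grip_force: 30.0
```

Request:
carry_out([
  [0,0,0,0,0.3],
  [0,0,0,0,0.3],
  [0,0,0,0,0.2],
  [0,0,-20,0,0.2],
  [0,0,-50,0,0.2],
  [0,0,-50,0,0.2],
  [0,-40,-30,0,0.2],
  [0,-50,0,0,0.2],
  [0,-40,0,0,0.2],
  [0,0,0,0,0.2],
])

```text
t: 37.45
eef_pos: [463.8, 198.4, 140.8]
tcp_rot: [-3.141, -0.001, 0.002]
ft_force: [-0.1, -1.3, -0.6]
opening: 0.798
grip_force: 0.0
```

Run:
```python
from wc import *
s=env.state();print(s['t'],s['eef_pos'],s['ft_force'])
s=cam('scene')
for x in(435,445,491,503): print(x,[proj(s,[x,65,z]).round(1).tolist() for z in(3,78)])
print(s['color'][230:315:2,[347,355,363]].mean(2).round().astype(int).tolist())
t=cam('top');hsv=cv2.cvtColor(t['color'],cv2.COLOR_RGB2HSV)
m=(hsv[...,2]>90).astype(np.uint8);q=np.zeros_like(m);q[152:248,266:364]=m[152:248,266:364]
for k in cv2.findContours(q,0,1)[0]:
    if cv2.contourArea(k)>100:
        r=cv2.minAreaRect(np.array([ray(t,*p[0],78)[:2] for p in k],np.float32));print(np.round(r[0]),np.round(r[1]),r[2])
c=wcam();c['color'].dtype;wcups(c,thr=235,vmax=330)
from meas import cups
for p,r in cups(t): print(p.round(),np.round(r[0],1),np.round(r[1],1),round(r[2],1))
```

```text
37.45 [463.76995096 198.41839231 140.78059852] [-0.05026763 -1.26774402 -0.58669794]
435 [[353.5, 285.2], [354.2, 255.5]]
445 [[353.7, 288.0], [354.4, 258.2]]
491 [[354.9, 301.2], [355.6, 270.8]]
503 [[355.2, 304.8], [355.9, 274.2]]
[[135, 136, 135], [134, 133, 134], [135, 135, 136], [135, 133, 136], [134, 135, 135], [135, 136, 136], [136, 136, 134], [137, 135, 136], [136, 137, 136], [137, 135, 135], [162, 135, 136], [204, 137, 137], [202, 137, 136], [201, 135, 135], [198, 193, 216], [225, 226, 226], [225, 226, 226], [225, 225, 226], [224, 225, 225], [223, 225, 225], [223, 224, 225], [222, 224, 225], [223, 224, 226], [155, 135, 134], [126, 128, 133], [153, 156, 155], [154, 155, 155], [153, 154, 154], [153, 154, 154], [153, 154, 155], [152, 154, 154], [152, 153, 154], [151, 154, 155], [152, 152, 153], [223, 220, 217], [119, 130, 112], [74, 75, 73], [76, 74, 74], [73, 77, 74], [74, 74, 75], [74, 75, 75], [75, 74, 73], [73, 72, 74]]
[441.  64.] [77. 57.] 1.649472951889038
[ 56. 261.] [450.6 392.8] [54.6 30.2] 88.2
[ 95. 107.] [560.9 347.8] [64.  25.6] 57.2
[166.  61.] [586.6 299.9] [90.5 59.5] 12.4
[475. 222.] [ 449.7 -385.4] [50.7 49.3] 88.4
[401. 156.] [ 621.3 -213.3] [52.5 52.6] 33.6
```

My reading was wrong. The top view shows a 77 x 57 mm footprint, so the cup is lying on its side on the mat with the mouth towards +x, which means it drifted in the grip. I'll locate it precisely and repeat only the second half of the roll.

```bash
cat > lie.py <<'E'
from h import *
def lie(c,box,z,thr):
    # box world xy region on mat -> bright blobs there, reported on plane z
    g=cv2.cvtColor(c['color'],cv2.COLOR_RGB2GRAY);q=np.zeros_like(g)
    poly=np.array([proj(c,[x,y,20]) for x,y in((box[0],box[2]),(box[1],box[2]),(box[1],box[3]),(box[0],box[3]))]).astype(np.int32)
    cv2.fillPoly(q,[poly],1);m=((g>thr)*q).astype(np.uint8);m=cv2.morphologyEx(m,cv2.MORPH_OPEN,np.ones((3,3)))
    for k in cv2.findContours(m,0,1)[0]:
        if cv2.contourArea(k)<80: continue
        P=np.array([ray(c,*p[0],z)[:2] for p in k],np.float32);r=cv2.minAreaRect(P)
        print('thr',thr,'ctr',np.round(r[0],1),'size',np.round(r[1],1),'ang',round(r[2],1),'x',P[:,0].min().round(),P[:,0].max().round(),'y',P[:,1].min().round(),P[:,1].max().round())
E
python3 - <<'E'
from lie import *
c=wcam();print(proj(c,[444,65,59]))
g=cv2.cvtColor(c['color'],cv2.COLOR_RGB2GRAY)
for t in(100,150,200,230): lie(c,(395,520,20,115),59,t)
u,v=proj(c,[444,65,59]).astype(int);print(g[v-80:v+80:6,u].tolist(),g[v,u-60:u+60:6].tolist())
for t in(90,150,200): lie(cam('top'),(395,520,20,115),59,t)
E
```

```text
[484.96775922 265.8327211 ]
thr 100 ctr [452.4  75.3] size [65.7 80.2] ang 90.0 x 412.0 493.0 y 42.0 108.0
thr 150 ctr [444.6  66. ] size [64.2 48.2] ang 1.3 x 412.0 477.0 y 42.0 91.0
thr 150 ctr [489.   87.4] size [38.4  5.4] ang 89.9 x 486.0 492.0 y 68.0 107.0
thr 200 ctr [444.3  65.2] size [63.4 46.6] ang 1.3 x 412.0 476.0 y 42.0 89.0
thr 200 ctr [489.4  87.4] size [36.9  4.6] ang 89.9 x 487.0 492.0 y 69.0 106.0
thr 230 ctr [445.3  74. ] size [58.9 26.6] ang 0.6 x 416.0 475.0 y 61.0 88.0
thr 230 ctr [455.9  52.7] size [39.1  6.2] ang 1.4 x 436.0 475.0 y 49.0 56.0
thr 230 ctr [489.4  88.2] size [27.6  3.1] ang 89.9 x 488.0 491.0 y 74.0 102.0
[49, 49, 49, 51, 231, 109, 112, 226, 235, 235, 234, 234, 233, 232, 232, 230, 26, 25, 63, 68, 68, 50, 65, 72, 77, 76, 75] [35, 76, 75, 75, 144, 148, 234, 231, 234, 234, 233, 231, 229, 232, 233, 231, 49, 50, 49, 49]
thr 90 ctr [443.7  64.4] size [77.5 58. ] ang 1.6 x 405.0 483.0 y 35.0 94.0
thr 150 ctr [441.6  61.1] size [46.8 67.4] ang 88.9 x 408.0 476.0 y 38.0 84.0
thr 200 ctr [442.5  61.3] size [61.1 40.3] ang 1.8 x 412.0 473.0 y 41.0 82.0
```

Request:
carry_out([
  [-9,44,0,0,0.16],
  [-9,44,0,0,0.16],
  [-10,45,0,0,0.16],
  [0,0,40,0,0.16],
  [0,0,40,0,0.16],
  [0,0,40,0,0.16],
  [0,0,20,0,0.16],
  [0,0,9,0,0.16],
  [0,0,0,0,1],
  [0,0,0,0,1],
  [0,0,0,0,1],
  [0,0,0,0,1],
])

```text
t: 39.0
eef_pos: [436.3, 61.9, -7.6]
tcp_rot: [3.141, -0.002, -0.001]
ft_force: [-1.2, -1.1, 7.1]
opening: 0.586
grip_force: 30.0
```

Request:
carry_out([
  [0,0,0,0,1],
  [0,0,-40,0,1],
  [0,0,-40,0,1],
  [0,0,-45,0,1],
  [-25,-40,0,0,1],
  [-25,-40,0,0,1],
  [-11,-42,0,0,1],
  [-11,-42,0,0,1],
  [-11,-42,0,0,1],
  [-11,-42,0,0,1],
  [-11,-42,0,0,1],
  [0,0,0,0,1],
])

```text
t: 40.2
eef_pos: [330.0, 355.9, 116.9]
tcp_rot: [-3.14, -0.001, 0.003]
ft_force: [0.5, -0.4, -0.9]
opening: 0.591
grip_force: 29.9
```

Request:
carry_out([
  [-5,-17,0,0,1],
  [-4.5,-17,0,0,1],
  [0,0,25,0,1],
  [0,0,18,0,1],
  [0,0,6,0,1],
  [0,0,0,0,1],
  [0,0,0,0,1],
])

```text
t: 40.9
eef_pos: [322.1, 386.1, 68.1]
tcp_rot: [-3.141, -0.001, -0.002]
ft_force: [-0.2, 0.0, -2.0]
opening: 0.588
grip_force: 29.9
```

Request:
carry_out([
  [0,0,3,0,1],
  [-2,0,4,0,1],
  [-2.5,0,5,0,1],
  [-1.5,0,5,0,1],
  [-1,0,5,0,1],
  [0,0,0,0,1],
])

```text
t: 41.5
eef_pos: [314.5, 386.6, 46.5]
tcp_rot: [-3.14, -0.001, -0.001]
ft_force: [-6.8, 2.7, 11.9]
opening: 0.586
grip_force: 30.0
```

Request:
carry_out([
  [0,0,5,0,1],
  [0,0,5,0,1],
  [0,0,0,0,1],
])

```text
t: 41.8
eef_pos: [314.3, 386.6, 36.4]
tcp_rot: [-3.14, -0.001, -0.001]
ft_force: [-7.5, 1.9, 11.8]
opening: 0.588
grip_force: 30.0
```

Run:
```python
from h import *
s=env.state();print(s['eef_pos'],s['opening'],s['ft_force'])
s=cam('scene');print([proj(s,X).round(1).tolist() for X in([351.5,391,75],[351.5,363,75],[351.5,419,75],[310,391,100])])
cv2.imwrite('pics/s9.png',s['color'][:,:,::-1]);u=int(proj(s,[351.5,391,75])[0])
print(s['color'][190:245:2,[u-10,u-4,u+4,u+10]].mean(2).round().astype(int).tolist())
```

```text
[314.29128824 386.56948874  36.38580717] 0.5879515471186147 [-7.48567576  1.91839938 11.76335241]
[[501.1, 234.6], [488.3, 234.7], [513.9, 234.4], [497.8, 215.5]]
[[46, 29, 26, 28], [46, 45, 43, 42], [43, 43, 44, 49], [109, 108, 109, 103], [199, 199, 202, 54], [188, 198, 203, 66], [103, 114, 133, 167], [71, 79, 105, 89], [198, 200, 199, 21], [191, 191, 190, 17], [120, 121, 154, 151], [153, 151, 119, 116], [160, 154, 96, 94], [151, 150, 96, 96], [150, 150, 97, 95], [150, 151, 96, 96], [153, 153, 98, 97], [152, 153, 98, 98], [153, 153, 97, 97], [149, 151, 98, 96], [151, 151, 99, 97], [145, 144, 107, 98], [204, 204, 206, 159], [177, 177, 165, 167], [132, 144, 145, 203], [206, 246, 245, 255], [204, 246, 222, 255], [206, 245, 109, 254]]
```

Request:
carry_out([
  [0.5,0,5,0,1],
  [1,0,5,0,1],
  [1.5,0,5,0,1],
  [2,0,5,0,1],
  [0,0,0,0,1],
])

```text
t: 42.35
eef_pos: [319.2, 386.5, 16.0]
tcp_rot: [-3.141, -0.0, -0.001]
ft_force: [-7.7, 2.7, 7.7]
opening: 0.591
grip_force: 30.0
```

Run:
```python
from h import *
s=env.state();print(s['eef_pos'],s['opening'],s['ft_force'])
s=cam('scene');cv2.imwrite('pics/s10.png',s['color'][:,:,::-1])
print(s['color'][190:245:2,[491,497,501,505]].mean(2).round().astype(int).tolist())
```

```text
[319.20796381 386.49500415  16.02971753] 0.5913782592215048 [-7.66165827  2.6893928   7.69063194]
[[22, 19, 26, 29], [44, 19, 25, 24], [49, 21, 25, 24], [47, 24, 26, 24], [30, 26, 25, 25], [51, 34, 33, 29], [43, 44, 42, 43], [49, 50, 56, 57], [129, 129, 129, 129], [169, 169, 162, 162], [110, 113, 116, 106], [99, 105, 106, 180], [81, 77, 78, 82], [107, 107, 107, 98], [122, 122, 125, 97], [157, 157, 155, 96], [159, 159, 158, 96], [158, 157, 155, 96], [157, 156, 157, 96], [157, 158, 158, 98], [160, 160, 160, 98], [154, 192, 203, 195], [74, 76, 83, 83], [124, 126, 122, 121], [164, 177, 177, 186], [206, 247, 248, 245], [205, 247, 247, 222], [206, 246, 247, 110]]
```

Request:
carry_out([
  [2,0,4,0,1],
  [2.5,0,4,0,1],
  [2.5,0,4,0,1],
  [0,0,0,0,1],
])

```text
t: 42.8
eef_pos: [326.3, 386.5, 4.0]
tcp_rot: [-3.141, -0.0, -0.002]
ft_force: [-7.5, 3.4, 7.0]
opening: 0.589
grip_force: 30.0
```

Run:
```python
from h import *
s=env.state();print(s['eef_pos'],s['opening'],s['ft_force'])
s=cam('scene');cv2.imwrite('pics/s11.png',s['color'][:,:,::-1])
print(s['color'][200:245:2,[491,497,501,505]].mean(2).round().astype(int).tolist())
```

```text
[326.26549115 386.50032013   4.03404532] 0.5894700674802554 [-7.47749714  3.4114457   7.01960571]
[[50, 21, 24, 28], [47, 22, 28, 26], [35, 23, 27, 25], [44, 26, 24, 25], [47, 47, 41, 41], [43, 43, 44, 41], [98, 99, 101, 109], [115, 118, 116, 118], [116, 118, 117, 116], [106, 102, 99, 119], [79, 79, 77, 95], [117, 116, 119, 97], [118, 117, 115, 97], [157, 156, 103, 97], [165, 165, 132, 97], [170, 174, 219, 209], [69, 70, 71, 69], [116, 116, 118, 117], [127, 129, 124, 124], [163, 213, 212, 219], [165, 247, 248, 246], [205, 247, 247, 223], [207, 246, 247, 110]]
```

The force direction and lip row both suggest the cup is within about 10° of mouth-up. Taking it to the mat and feeling for the base contact.

Request:
carry_out([
  [-8,0,0,0,1],
  [-8,0,0,0,1],
  [0,0,-45,0,1],
  [0,0,-45,0,1],
  [15,45,0,0,1],
  [15,45,0,0,1],
  [15,45,0,0,1],
  [15,45,0,0,1],
  [15,45,0,0,1],
  [15,45,0,0,1],
  [38,27,0,0,1],
  [36,25,0,0,1],
])

```text
t: 44.05
eef_pos: [474.9, 62.1, 93.7]
tcp_rot: [3.141, -0.0, -0.003]
ft_force: [0.4, 0.8, -0.7]
opening: 0.586
grip_force: 30.0
```

Request:
carry_out([
  [0,0,40,0,1],
  [0,0,40,0,1],
  [0,0,4,0,1],
  [0,0,0,0,1],
])

```text
t: 44.45
eef_pos: [473.5, 64.1, 9.3]
tcp_rot: [3.141, 0.002, -0.001]
ft_force: [0.1, 0.8, -0.3]
opening: 0.587
grip_force: 30.0
```

Run:
```python
from h import *
s=env.state();print(s['eef_pos'],s['opening'],s['ft_force'])
s=cam('scene');cv2.imwrite('pics/s12.png',s['color'][:,:,::-1])
x,y=s['t'][:2]*0+[503,65];u=int(proj(s,[503,65,40])[0])
for X in([503,65,3],[503,65,78],[447,65,78],[503,37,40],[503,93,40]): print(proj(s,X).round(1))
print([(240+2*i,v) for i,v in enumerate(s['color'][240:316:2,[u-8,u,u+8]].mean(2).round().astype(int).tolist())])
```

```text
[473.54536885  64.07482598   9.27949986] 0.5869844544616802 [ 0.11485958  0.80730083 -0.30453246]
[355.2 304.8]
[355.9 274.2]
[354.5 258.7]
[341.5 290.1]
[369.6 289.8]
[(240, [54, 42, 44]), (242, [56, 44, 45]), (244, [53, 55, 55]), (246, [53, 53, 58]), (248, [111, 111, 110]), (250, [116, 117, 118]), (252, [116, 118, 118]), (254, [108, 109, 160]), (256, [132, 104, 110]), (258, [95, 105, 104]), (260, [148, 149, 150]), (262, [163, 165, 165]), (264, [166, 166, 167]), (266, [171, 173, 173]), (268, [235, 233, 235]), (270, [79, 87, 86]), (272, [114, 117, 118]), (274, [115, 116, 117]), (276, [115, 116, 117]), (278, [115, 117, 118]), (280, [115, 118, 117]), (282, [119, 120, 120]), (284, [73, 71, 63]), (286, [52, 49, 50]), (288, [50, 49, 52]), (290, [51, 50, 52]), (292, [49, 52, 50]), (294, [51, 50, 50]), (296, [48, 50, 51]), (298, [50, 51, 49]), (300, [49, 49, 50]), (302, [49, 50, 51]), (304, [56, 58, 57]), (306, [68, 69, 71]), (308, [68, 70, 70]), (310, [70, 69, 71]), (312, [69, 70, 71]), (314, [69, 71, 69])]
```

The scan shows the lip at row 268 and the base corner at row 283, so the cup still leans about 30° and has ridden up in the grip. I'll go back and push its upper face against the trip's front edge from a lower height to bring it upright.

Request:
carry_out([
  [0,0,-42,0,1],
  [0,0,-42,0,1],
  [-38,-27,0,0,1],
  [-38,-27,0,0,1],
  [-15,-45,0,0,1],
  [-15,-45,0,0,1],
  [-15,-45,0,0,1],
  [-15,-45,0,0,1],
  [-15,-45,0,0,1],
  [-12,-45,0,0,1],
  [0,0,0,0,1],
  [0,0,0,0,1],
])

```text
t: 45.7
eef_pos: [311.1, 389.0, 95.1]
tcp_rot: [-3.14, -0.002, 0.001]
ft_force: [-0.5, -1.1, -0.7]
opening: 0.589
grip_force: 30.0
```

Request:
carry_out([
  [0,0,40,0,1],
  [0,0,40,0,1],
  [0,0,12,0,1],
  [0,0,0,0,1],
  [0,0,0,0,1],
])

```text
t: 46.2
eef_pos: [312.5, 388.1, 2.8]
tcp_rot: [-3.141, -0.001, -0.002]
ft_force: [0.6, 0.8, -1.7]
opening: 0.588
grip_force: 30.0
```

Now push forward, reading the force on the way.

Request:
carry_out([
  [4,0,0,0,1],
  [4,0,0,0,1],
  [3,0,0,0,1],
  [0,0,0,0,1],
])

```text
t: 46.6
eef_pos: [323.4, 388.3, 1.8]
tcp_rot: [-3.141, -0.001, -0.002]
ft_force: [0.5, 0.5, -1.1]
opening: 0.587
grip_force: 30.0
```

Request:
carry_out([
  [3,0,0,0,1],
  [3,0,0,0,1],
  [3,0,0,0,1],
  [0,0,0,0,1],
])

```text
t: 47.0
eef_pos: [328.3, 387.4, 0.8]
tcp_rot: [3.138, 0.006, -0.002]
ft_force: [-21.4, 9.0, -0.4]
opening: 0.588
grip_force: 30.0
```

Request:
carry_out([
  [2.5,0,0,0,1],
  [2.5,0,0,0,1],
  [1.5,0,0,0,1],
  [0,0,0,0,1],
])

```text
t: 47.4
eef_pos: [328.6, 386.8, 0.8]
tcp_rot: [3.135, 0.014, -0.001]
ft_force: [-62.0, 25.7, 15.0]
opening: 0.588
grip_force: 29.9
```

Run:
```python
from h import *
s=env.state();print(s['eef_pos'],s['opening'],s['ft_force'])
s=cam('scene');cv2.imwrite('pics/s13.png',s['color'][:,:,::-1])
print(s['color'][200:245:2,[491,497,501,505]].mean(2).round().astype(int).tolist())
```

```text
[328.56627546 386.83425962   0.75932539] 0.587649768910252 [-62.03144834  25.71759716  15.04618915]
[[50, 18, 30, 28], [49, 19, 28, 26], [40, 22, 22, 23], [32, 42, 28, 24], [40, 26, 24, 26], [49, 43, 45, 40], [43, 45, 45, 45], [89, 89, 89, 90], [113, 116, 115, 118], [117, 117, 117, 117], [85, 97, 99, 113], [80, 86, 85, 99], [111, 111, 113, 95], [126, 127, 110, 95], [164, 163, 132, 96], [166, 165, 153, 116], [87, 85, 155, 151], [98, 99, 99, 99], [127, 130, 125, 124], [134, 212, 213, 219], [142, 247, 248, 246], [137, 247, 247, 222], [206, 246, 247, 109]]
```

It's now blocked hard, which fits the cup face lying flush against the unit and therefore upright. Back off and take it to the mat.

Request:
carry_out([
  [-12,0,0,0,1],
  [-8,0,0,0,1],
  [0,0,-45,0,1],
  [0,0,-50,0,1],
  [15,45,0,0,1],
  [15,45,0,0,1],
  [15,45,0,0,1],
  [15,45,0,0,1],
  [15,45,0,0,1],
  [15,45,0,0,1],
  [35,27,0,0,1],
  [35,25,0,0,1],
])

```text
t: 48.65
eef_pos: [478.9, 63.5, 96.8]
tcp_rot: [3.141, -0.001, -0.003]
ft_force: [0.8, 0.5, -0.4]
opening: 0.588
grip_force: 29.9
```

Request:
carry_out([
  [0,0,40,0,1],
  [0,0,40,0,1],
  [0,0,4,0,1],
  [0,0,0,0,1],
])

```text
t: 49.05
eef_pos: [477.4, 65.7, 12.3]
tcp_rot: [3.141, 0.002, -0.002]
ft_force: [-0.2, -0.5, -0.9]
opening: 0.587
grip_force: 29.9
```

Run:
```python
from h import *
s=env.state();print(s['eef_pos'],s['opening'],s['ft_force'])
c=cam('scene');cv2.imwrite('pics/s14.png',c['color'][:,:,::-1])
b=c['color'][215:315,310:402];a=cv2.resize(b,None,fx=4,fy=4,interpolation=cv2.INTER_CUBIC);o=cv2.imread('pics/s11.png')[170:270,455:547]
o=cv2.resize(o,None,fx=4,fy=4,interpolation=cv2.INTER_CUBIC)
cv2.imwrite('pics/s15.png',np.hstack([a[:,:,::-1],o]))
```

```text
[477.44033506  65.67410518  12.28286612] 0.586555112381838 [-0.18150362 -0.51949803 -0.91158745]
```

View pics/s15.png

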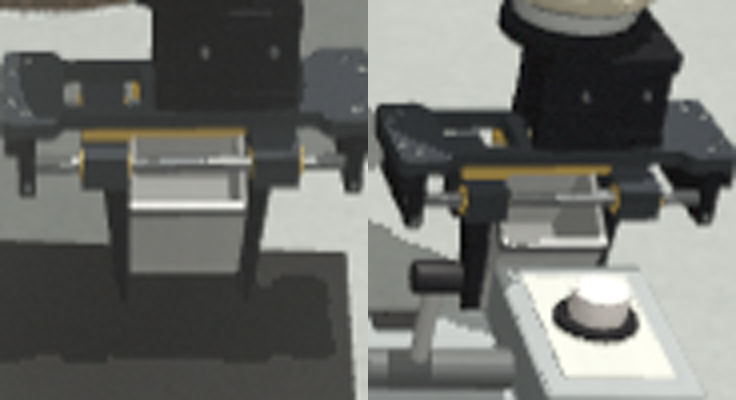

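The left crop shows the cup mouth-up but leaning about 30°, with its base near crop row 272 and above the fingertips. The lean is below the tip-over angle of about 42°, so released low on its front base corner it should settle upright. I'll lower as far as possible, release and check.

Request:
carry_out([
  [6,0,10,0,1],
  [6,0,10,0,1],
  [0,0,5,0,1],
  [0,0,1,0,1],
  [0,0,0,0,1],
  [0,0,0,0,1],
])

```text
t: 49.7
eef_pos: [489.7, 65.9, -13.4]
tcp_rot: [3.142, -0.0, -0.002]
ft_force: [-0.7, -0.1, -2.2]
opening: 0.59
grip_force: 29.9
```

Request:
carry_out([
  [0,0,0,0,0],
  [0,0,0,0,0],
  [0,0,0,0,0],
  [0,0,0,0,0],
  [0,0,0,0,0],
  [0,0,-20,0,0],
  [0,0,-50,0,0.1],
  [0,0,-50,0,0.16],
  [0,0,-40,0,0.16],
  [0,-50,0,0,0.16],
  [0,-50,0,0,0.16],
  [0,-40,0,0,0.16],
])

```text
t: 50.9
eef_pos: [489.8, 207.7, 147.0]
tcp_rot: [-3.141, -0.001, -0.002]
ft_force: [0.5, 0.5, 0.1]
opening: 0.835
grip_force: 0.0
```

Run:
```python
from lie import *
s=env.state();print(s['t'],s['eef_pos'])
t=cam('top')
for th in(90,120): lie(t,(400,660,-115,130),78,th)
c=cam('scene');cv2.imwrite('pics/s16.png',c['color'][:,:,::-1])
for u in(345,352,359): print([(240+3*i,v) for i,v in enumerate(c['color'][240:320:3,u].mean(1).round().astype(int).tolist())])
print([proj(c,X).round(1).tolist() for X in([436,65,78],[492,65,78],[492,65,3])])
```

```text
50.9 [489.79958633 207.74521141 146.96433204]
thr 90 ctr [452.3  65. ] size [61.2 59.1] ang 88.4 x 422.0 483.0 y 35.0 95.0
thr 120 ctr [452.4  64.9] size [55.9 59.1] ang 88.6 x 423.0 482.0 y 36.0 93.0
[(240, 138), (243, 138), (246, 138), (249, 164), (252, 207), (255, 195), (258, 139), (261, 145), (264, 146), (267, 146), (270, 113), (273, 122), (276, 144), (279, 145), (282, 145), (285, 144), (288, 145), (291, 146), (294, 146), (297, 154), (300, 73), (303, 73), (306, 74), (309, 73), (312, 75), (315, 74), (318, 75)]
[(240, 135), (243, 138), (246, 138), (249, 137), (252, 137), (255, 196), (258, 146), (261, 145), (264, 146), (267, 146), (270, 89), (273, 123), (276, 144), (279, 144), (282, 144), (285, 144), (288, 144), (291, 144), (294, 145), (297, 157), (300, 73), (303, 74), (306, 74), (309, 73), (312, 73), (315, 74), (318, 73)]
[(240, 137), (243, 136), (246, 137), (249, 139), (252, 138), (255, 195), (258, 145), (261, 144), (264, 145), (267, 146), (270, 90), (273, 123), (276, 146), (279, 146), (282, 146), (285, 146), (288, 146), (291, 146), (294, 145), (297, 158), (300, 74), (303, 73), (306, 74), (309, 74), (312, 74), (315, 74), (318, 73)]
[[354.2, 255.8], [355.6, 271.1], [354.9, 301.5]]
```

The cup now stands on the mat: about 59 x 59 mm footprint, front face 29 rows (75 mm) tall, centre near (452,65). I'll confirm the open mouth and re-measure the other cups.

Run:
```python
from meas import *
t=cam('top');g=cv2.cvtColor(t['color'],cv2.COLOR_RGB2GRAY)
u,v=proj(t,[452,65,78]).round().astype(int);print('A row',g[v,u-15:u+16].tolist())
for p,r in cups(t):
    print(p.round(),np.round(r[0],1),np.round(r[1],1),round(r[2],1));a,b=p.round().astype(int);print(g[b,a-13:a+14:2].tolist())
for X in([560,-255],[500,-290],[320,-280]): print(proj(t,[*X,5]))
```

```text
A row [23, 24, 16, 94, 154, 150, 105, 106, 117, 152, 199, 210, 208, 209, 208, 207, 207, 208, 208, 209, 207, 208, 209, 209, 205, 208, 203, 157, 84, 31, 31]
[475. 222.] [ 450.9 -386.5] [51.9 52.7] 0.9
[71, 123, 192, 189, 190, 190, 190, 190, 190, 188, 187, 188, 184, 161]
[401. 156.] [ 621.2 -213.4] [52.7 52.6] 33.6
[170, 197, 196, 193, 193, 191, 193, 193, 196, 194, 193, 192, 189, 186]
[415.03642852 185.60019631]
[429.96588455 208.09751338]
[430.09585823 278.57332468]
```

Cup A is mouth-up (a rim with a shaded interior), and the other two haven't moved. Now cup C at (622.5, -212.5), with its sides at 33°.

Request:
carry_out([
  [14.5,46.5,0,0,0.16],
  [14.5,46.5,0,0,0.16],
  [14.5,46.5,0,0,0.16],
  [14.5,46.5,0,0,0.16],
  [15,46.5,0,0,0.16],
  [15,46.5,0,0,0.16],
  [15,47,0,0,0.16],
  [15,47,0,0,0.16],
  [15,47,0,0,0.16],
  [0,0,0,-8.3,0.16],
  [0,0,0,-8.3,0.16],
  [0,0,0,-8.4,0.16],
])

```text
t: 52.25
eef_pos: [621.2, -216.2, 145.9]
tcp_rot: [-3.141, 0.001, 0.439]
ft_force: [-0.1, -0.4, 0.5]
opening: 0.839
grip_force: 0.0
```

Request:
carry_out([
  [0,0,0,-8.4,0.16],
  [0,0,0,0,0.16],
  [0,0,40,0,0.16],
  [0,0,40,0,0.16],
  [0,0,40,0,0.16],
  [0,0,20,0,0.16],
  [0,0,6,0,0.16],
  [0,0,0,0,1],
  [0,0,0,0,1],
  [0,0,0,0,1],
  [0,0,0,0,1],
  [0,0,0,0,1],
])

```text
t: 53.45
eef_pos: [622.7, -214.6, 1.8]
tcp_rot: [3.14, -0.001, 0.581]
ft_force: [-2.2, 0.5, 7.0]
opening: 0.586
grip_force: 30.0
```

Request:
carry_out([
  [0,0,-48,0,1],
  [0,0,-46,0,1],
  [0,0,0,8.3,1],
  [0,0,0,8.3,1],
  [0,0,0,8.3,1],
  [0,0,0,8.4,1],
  [-25,-37,0,0,1],
  [-25,-37,0,0,1],
  [-25,-37,0,0,1],
  [-25,-37,0,0,1],
  [-25,-37,0,0,1],
  [-25,-37,0,0,1],
])

```text
t: 54.65
eef_pos: [471.2, 8.8, 94.9]
tcp_rot: [3.141, -0.001, -0.0]
ft_force: [0.4, 0.5, -0.8]
opening: 0.589
grip_force: 30.0
```

Request:
carry_out([
  [-25,-37,0,0,1],
  [-25,-37,0,0,1],
  [-24,-38,0,0,1],
  [-11,-45,0,0,1],
  [-11,-45,0,0,1],
  [-11,-45,0,0,1],
  [-11,-45,0,0,1],
  [-11,-45,0,0,1],
  [-12,-45,0,0,1],
  [0,0,0,0,1],
  [0,0,0,0,1],
])

```text
t: 55.75
eef_pos: [330.5, 390.1, 94.4]
tcp_rot: [3.141, -0.0, 0.002]
ft_force: [0.6, -0.4, -1.5]
opening: 0.587
grip_force: 30.0
```

Request:
carry_out([
  [2,0,10,0,1],
  [0,0,6,0,1],
  [0,0,2,0,1],
  [-4.5,0,3,0,1],
  [-4.5,0,3,0,1],
  [-4,0,4,0,1],
  [-3.5,0,4,0,1],
  [-2.5,0,5,0,1],
  [-2,0,5,0,1],
  [0,0,0,0,1],
])

```text
t: 56.75
eef_pos: [312.0, 388.7, 52.8]
tcp_rot: [3.141, 0.0, -0.001]
ft_force: [-7.6, -1.5, 14.2]
opening: 0.586
grip_force: 30.0
```

Request:
carry_out([
  [-1,0,5.5,0,1],
  [-1,0,5.5,0,1],
  [0,0,5.5,0,1],
  [0.5,0,6,0,1],
  [1.5,0,5.5,0,1],
  [2,0,5.5,0,1],
  [0,0,0,0,1],
])

```text
t: 57.45
eef_pos: [313.5, 388.4, 18.6]
tcp_rot: [3.14, 0.002, -0.002]
ft_force: [-9.2, 1.6, 7.9]
opening: 0.589
grip_force: 30.0
```

Request:
carry_out([
  [0,0,4,0,1],
  [0,0,4,0,1],
  [0,0,0,0,1],
])

```text
t: 57.75
eef_pos: [313.7, 388.4, 10.6]
tcp_rot: [3.14, 0.002, -0.002]
ft_force: [-7.9, 1.7, 4.1]
opening: 0.59
grip_force: 30.0
```

Request:
carry_out([
  [-4,0,0,0,1],
  [0,0,8,0,1],
  [0,0,4,0,1],
  [0,0,0,0,1],
])

```text
t: 58.15
eef_pos: [310.6, 389.2, -1.6]
tcp_rot: [3.142, -0.0, -0.001]
ft_force: [-1.0, -1.9, 5.3]
opening: 0.586
grip_force: 30.0
```

Request:
carry_out([
  [0,0,3,0,1],
  [0,0,3,0,1],
  [0,0,0,0,1],
])

```text
t: 58.45
eef_pos: [311.2, 389.4, -7.2]
tcp_rot: [-3.141, -0.001, -0.001]
ft_force: [1.8, -3.5, 9.1]
opening: 0.587
grip_force: 30.0
```

Request:
carry_out([
  [0,0,2,0,1],
  [0,0,2,0,1],
  [0,0,0,0,1],
])

```text
t: 58.75
eef_pos: [310.0, 389.0, -11.9]
tcp_rot: [3.141, 0.001, -0.0]
ft_force: [-1.1, -0.9, -1.8]
opening: 0.587
grip_force: 30.0
```

Request:
carry_out([
  [0,0,0,0,0.16],
  [0,0,0,0,0.16],
  [0,0,0,0,0.16],
  [0,0,0,0,0.16],
  [0,0,-50,0,0.16],
  [0,0,-50,0,0.16],
  [0,0,-50,0,0.16],
  [0,45,0,0,0.16],
  [0,45,0,0,0.16],
  [0,20,0,0,0.16],
  [0,0,0,0,0.16],
])

```text
t: 59.85
eef_pos: [309.9, 277.7, 139.3]
tcp_rot: [3.141, -0.0, -0.002]
ft_force: [-0.4, 0.4, -0.6]
opening: 0.842
grip_force: 0.0
```

Run:
```python
from h import *
s=env.state();print(s['t'],s['eef_pos'])
c=wcam();cv2.imwrite('pics/w5.png',c['color'][:,:,::-1]);np.savez('w5.npz',K=c['K'],R=c['R'],t=c['t'])
g=cv2.cvtColor(c['color'],cv2.COLOR_RGB2GRAY)
o=-c['R'].T@c['t'];print(o)
for x in range(360,250,-6):
    row=[]
    for y in range(340,440,8):
        u,v=proj(c,[x,y,56]).round().astype(int);row.append(int(g[v,u]) if 0<=u<640 and 0<=v<480 else -1)
    print(x,row)
```

```text
59.85 [309.94373179 277.74109979 139.25460732]
[375.5453477  277.886046   328.00542837]
360 [180, 181, 44, 127, 172, 171, 171, 168, 173, 169, 169, 168, 165]
354 [179, 184, 45, 121, 172, 170, 173, 170, 172, 171, 168, 165, 161]
348 [143, 143, 140, 113, 112, 130, 138, 137, 150, 147, 155, 150, 150]
342 [151, 29, 177, 201, 204, 199, 201, 53, 109, 149, 156, 148, 152]
336 [154, 57, 25, 92, 90, 89, 87, 86, 85, 84, 149, 151, 146]
330 [147, 63, 53, 184, 184, 180, 181, 182, 183, 187, 153, 148, 149]
324 [152, 57, 53, 197, 196, 191, 195, 193, 193, 197, 152, 153, 155]
318 [149, 65, 52, 194, 194, 190, 194, 192, 192, 196, 158, 151, 154]
312 [151, 60, 52, 195, 193, 189, 194, 191, 192, 194, 152, 150, 154]
306 [148, 65, 53, 192, 192, 187, 192, 190, 191, 194, 146, 156, 153]
300 [152, 63, 52, 193, 192, 187, 192, 191, 190, 193, 156, 149, 155]
294 [144, 58, 53, 190, 190, 186, 191, 188, 189, 193, 153, 154, 153]
288 [148, 8, 53, 192, 190, 186, 189, 188, 189, 192, 148, 149, 157]
282 [146, 11, 7, 189, 191, 187, 189, 186, 188, 175, 141, 141, 146]
276 [144, 9, 6, 17, 189, 186, 188, 188, 188, 13, 17, 14, 17]
270 [147, 11, 13, 7, 35, 186, 187, 186, 179, 13, 11, 14, 13]
264 [145, 10, 10, 9, 4, 94, 150, 152, 151, 58, 53, 12, 14]
258 [154, 12, 9, 12, 6, 7, 144, 152, 149, 50, 47, 67, 12]
252 [44, 45, 43, 44, 44, 45, 44, 44, 44, 44, 41, 124, 13]
```

The lying cup is clear: top face y 362–416, mouth lip at x ≈ 334.5 facing the trip. I'll regrip it 43 mm behind the mouth and roll it the second half.

Request:
carry_out([
  [-9,-40,0,0,0.16],
  [-9,-40,0,0,0.16],
  [0,-31,0,0,0.16],
  [0,0,40,0,0.16],
  [0,0,40,0,0.16],
  [0,0,40,0,0.16],
  [0,0,20,0,0.16],
  [0,0,8,0,0.16],
  [0,0,0,0,1],
  [0,0,0,0,1],
  [0,0,0,0,1],
  [0,0,0,0,1],
])

```text
t: 61.1
eef_pos: [292.6, 391.0, -8.1]
tcp_rot: [-3.14, -0.001, 0.0]
ft_force: [-0.8, 0.2, 4.6]
opening: 0.585
grip_force: 30.0
```

Request:
carry_out([
  [0,0,0,0,1],
  [0,0,-45,0,1],
  [0,0,-43,0,1],
  [15,0,0,0,1],
  [14,0,0,0,1],
  [0,0,0,0,1],
  [0,0,0,0,1],
])

```text
t: 61.8
eef_pos: [320.9, 389.8, 77.5]
tcp_rot: [3.14, 0.002, -0.001]
ft_force: [-0.2, -0.5, -1.7]
opening: 0.59
grip_force: 30.0
```

Request:
carry_out([
  [2,0,6,0,1],
  [0,0,4,0,1],
  [0,0,3,0,1],
  [-2,0,4,0,1],
  [-2.5,0,5,0,1],
  [-1.5,0,5,0,1],
  [-1,0,5,0,1],
  [0,0,0,0,1],
])

```text
t: 62.6
eef_pos: [315.0, 390.2, 46.9]
tcp_rot: [3.141, 0.001, 0.0]
ft_force: [-7.6, -2.0, 12.6]
opening: 0.592
grip_force: 30.0
```

Request:
carry_out([
  [0,0,5,0,1],
  [0,0,5,0,1],
  [0.5,0,5,0,1],
  [1,0,5,0,1],
  [1.5,0,5,0,1],
  [2,0,5,0,1],
  [0,0,0,0,1],
])

```text
t: 63.3
eef_pos: [319.7, 390.1, 16.5]
tcp_rot: [3.14, 0.002, 0.0]
ft_force: [-8.5, -0.2, 8.1]
opening: 0.584
grip_force: 30.0
```

Request:
carry_out([
  [2,0,4,0,1],
  [2,0,4,0,1],
  [2,0,4,0,1],
  [0,0,0,0,1],
])

```text
t: 63.7
eef_pos: [325.8, 390.1, 4.6]
tcp_rot: [3.14, 0.002, 0.0]
ft_force: [-6.9, -0.1, 7.5]
opening: 0.587
grip_force: 30.0
```

Request:
carry_out([
  [0.5,0,4,0,1],
  [0.5,0,4,0,1],
  [0,0,0,0,1],
])

```text
t: 64.0
eef_pos: [325.5, 389.8, -3.7]
tcp_rot: [3.139, 0.004, -0.0]
ft_force: [-15.1, 4.4, 5.0]
opening: 0.587
grip_force: 30.0
```

Run:
```python
from h import *
s=cam('scene');cv2.imwrite('pics/s17.png',s['color'][:,:,::-1])
print(s['color'][200:245:2,[491,497,501,505]].mean(2).round().astype(int).tolist())
```

```text
[[117, 22, 29, 28], [49, 15, 25, 26], [40, 20, 26, 25], [33, 24, 24, 24], [38, 27, 23, 26], [52, 38, 34, 30], [44, 43, 43, 43], [56, 67, 65, 64], [110, 112, 114, 115], [116, 121, 120, 121], [81, 116, 115, 116], [64, 106, 101, 176], [76, 92, 92, 78], [120, 120, 122, 97], [120, 120, 122, 96], [128, 127, 116, 101], [129, 129, 200, 199], [79, 79, 85, 84], [127, 132, 158, 159], [138, 212, 211, 218], [134, 246, 247, 245], [163, 246, 246, 222], [206, 246, 246, 110]]
```

Request:
carry_out([
  [-10,0,0,0,1],
  [-8,0,0,0,1],
  [0,0,-50,0,1],
  [0,0,-50,0,1],
  [15,45,0,0,1],
  [15,45,0,0,1],
  [15,45,0,0,1],
  [15,45,0,0,1],
  [15,45,0,0,1],
  [15,45,0,0,1],
  [42,12,0,0,1],
  [42,12,0,0,1],
])

```text
t: 65.25
eef_pos: [485.1, 95.1, 97.0]
tcp_rot: [3.141, -0.0, -0.002]
ft_force: [0.3, 0.9, -0.8]
opening: 0.588
grip_force: 30.0
```

Request:
carry_out([
  [42,12,0,0,1],
  [42,12,0,0,1],
  [42,11,0,0,1],
  [0,0,0,0,1],
  [0,0,45,0,1],
  [0,0,40,0,1],
  [0,0,15,0,1],
  [0,0,6,0,1],
  [0,0,0,0,1],
  [0,0,0,0,1],
])

```text
t: 66.25
eef_pos: [611.1, 61.7, -7.5]
tcp_rot: [3.141, -0.002, 0.0]
ft_force: [0.4, 0.3, -1.9]
opening: 0.588
grip_force: 30.0
```

Run:
```python
from h import *
s=env.state();x,y,z=s['eef_pos'];print(s['eef_pos'],s['opening'],s['ft_force'])
c=cam('scene');cv2.imwrite('pics/s18.png',c['color'][:,:,::-1])
u=int(proj(c,[x+20,y,30])[0]);print(u,[(X,proj(c,X).round(1).tolist()) for X in((x,y,z+39),(x,y,3))])
print([(260+2*i,v) for i,v in enumerate(c['color'][260:350:2,[u-6,u+4]].mean(2).round().astype(int).tolist())])
```

```text
[611.08387474  61.74601285  -7.52246014] 0.5883072325849904 [ 0.43097828  0.31908277 -1.89422366]
357 [((np.float64(611.0838747441501), np.float64(61.746012854983746), np.float64(31.477539863049255)), [356.8, 328.4]), ((np.float64(611.0838747441501), np.float64(61.746012854983746), 3), [356.5, 340.2])]
[(260, [42, 101]), (262, [43, 41]), (264, [39, 41]), (266, [40, 39]), (268, [40, 38]), (270, [38, 40]), (272, [41, 39]), (274, [40, 40]), (276, [40, 41]), (278, [40, 40]), (280, [42, 41]), (282, [41, 41]), (284, [40, 40]), (286, [39, 42]), (288, [38, 40]), (290, [38, 40]), (292, [45, 42]), (294, [52, 51]), (296, [51, 52]), (298, [100, 110]), (300, [116, 119]), (302, [116, 119]), (304, [111, 104]), (306, [112, 185]), (308, [92, 87]), (310, [158, 167]), (312, [166, 168]), (314, [169, 169]), (316, [165, 166]), (318, [178, 179]), (320, [87, 96]), (322, [118, 119]), (324, [118, 120]), (326, [118, 119]), (328, [119, 119]), (330, [119, 119]), (332, [119, 120]), (334, [122, 122]), (336, [77, 64]), (338, [55, 56]), (340, [57, 57]), (342, [57, 57]), (344, [57, 57]), (346, [57, 59]), (348, [58, 58])]
```

Lip at row 318 and base corner at row 335 give a lean of about 26°, well within the fall-back range. I'll lower slightly and release.

Request:
carry_out([
  [0,0,4,0,1],
  [0,0,3,0,1],
  [0,0,0,0,1],
  [0,0,0,0,0],
  [0,0,0,0,0],
  [0,0,0,0,0],
  [0,0,0,0,0],
  [0,0,0,0,0],
  [0,0,-20,0,0],
  [0,0,-50,0,0],
  [0,0,-50,0,0.16],
  [0,0,-50,0,0.16],
])

```text
t: 67.5
eef_pos: [609.9, 61.6, 155.8]
tcp_rot: [3.141, 0.0, 0.0]
ft_force: [0.6, -0.6, -0.1]
opening: 0.887
grip_force: 0.0
```

Request:
carry_out([
  [0,50,0,0,0.16],
  [0,50,0,0,0.16],
  [-20,45,0,0,0.16],
  [-35,35,0,0,0.16],
  [-35,35,0,0,0.16],
  [0,0,0,0,0.16],
])

```text
t: 68.1
eef_pos: [517.0, -156.4, 154.1]
tcp_rot: [3.141, 0.001, -0.004]
ft_force: [0.5, -0.1, -0.2]
opening: 0.84
grip_force: 0.0
```

Run:
```python
from lie import *
from meas import cups
s=env.state();print(s['t'],s['eef_pos'])
t=cam('top')
for th in(90,): lie(t,(400,670,-115,130),78,th)
for p,r in cups(t): print(p.round(),np.round(r[0],1),np.round(r[1],1),round(r[2],1))
g=cv2.cvtColor(t['color'],cv2.COLOR_RGB2GRAY)
for X in([452,65,78],[575,62,78]):
    u,v=proj(t,X).round().astype(int);print(g[v,u-15:u+16].tolist())
c=cam('scene');cv2.imwrite('pics/s19.png',c['color'][:,:,::-1])
u=int(proj(c,[600,62,40])[0]);print([(270+3*i,v) for i,v in enumerate(c['color'][270:350:3,u-3].mean(1).round().astype(int).tolist())])
```

```text
68.1 [ 517.00021874 -156.43503708  154.05558438]
thr 90 ctr [458.4  64.8] size [61.2 46.8] ang 88.3 x 434.0 483.0 y 35.0 95.0
thr 90 ctr [578.3  61.1] size [59.6 58.2] ang 88.3 x 548.0 608.0 y 31.0 91.0
thr 90 ctr [648.8 -51.1] size [116.7  12.8] ang 88.3 x 641.0 655.0 y -110.0 7.0
[475. 222.] [ 450.9 -385.7] [52.  53.8] 4.2
[62, 59, 64, 57, 53, 54, 57, 58, 63, 100, 159, 185, 200, 207, 208, 210, 211, 210, 210, 211, 211, 210, 209, 208, 208, 209, 204, 157, 84, 34, 31]
[41, 38, 38, 102, 166, 149, 106, 112, 147, 195, 208, 207, 207, 208, 206, 205, 205, 205, 205, 205, 205, 205, 205, 202, 203, 206, 195, 135, 54, 31, 40]
[(270, 92), (273, 124), (276, 146), (279, 146), (282, 146), (285, 147), (288, 147), (291, 198), (294, 146), (297, 146), (300, 146), (303, 146), (306, 146), (309, 90), (312, 110), (315, 145), (318, 145), (321, 145), (324, 145), (327, 145), (330, 146), (333, 146), (336, 146), (339, 164), (342, 77), (345, 78), (348, 78)]
```

Cup C stands mouth-up at about (578,61). Now the last cup at (452.5, -385.5).

Request:
carry_out([
  [-13,46,0,0,0.16],
  [-13,46,0,0,0.16],
  [-13,46,0,0,0.16],
  [-13,46,0,0,0.16],
  [-12.5,45,0,0,0.16],
  [0,0,0,-3,0.16],
  [0,0,40,0,0.16],
  [0,0,40,0,0.16],
  [0,0,40,0,0.16],
  [0,0,25,0,0.16],
  [0,0,8,0,0.16],
  [0,0,0,0,0.16],
])

```text
t: 69.4
eef_pos: [456.5, -381.7, 0.1]
tcp_rot: [-3.14, 0.001, 0.054]
ft_force: [0.6, -0.2, -0.0]
opening: 0.843
grip_force: 0.0
```

Request:
carry_out([
  [0,0,0,0,1],
  [0,0,0,0,1],
  [0,0,0,0,1],
  [0,0,0,0,1],
  [0,0,0,0,1],
  [0,0,-48,0,1],
  [0,0,-46,0,1],
  [0,0,0,3,1],
  [0,0,0,0,1],
])

```text
t: 70.3
eef_pos: [456.0, -382.6, 96.3]
tcp_rot: [3.14, -0.002, -0.001]
ft_force: [-0.7, 0.2, -1.7]
opening: 0.589
grip_force: 29.8
```

Request:
carry_out([
  [-3,-46,0,0,1],
  [-3,-46,0,0,1],
  [-3,-46,0,0,1],
  [-3,-46,0,0,1],
  [-3,-46,0,0,1],
  [-3,-46,0,0,1],
  [-3,-46,0,0,1],
  [-7,-46,0,0,1],
  [-9,-46,0,0,1],
  [-10,-46,0,0,1],
  [-10,-43,0,0,1],
])

```text
t: 71.4
eef_pos: [397.4, 122.3, 94.2]
tcp_rot: [3.141, 0.002, 0.002]
ft_force: [0.3, -0.2, -1.2]
opening: 0.592
grip_force: 29.8
```

Request:
carry_out([
  [-11,-45,0,0,1],
  [-11,-45,0,0,1],
  [-11,-45,0,0,1],
  [-11,-45,0,0,1],
  [-11,-45,0,0,1],
  [-12,-45,0,0,1],
  [0,0,0,0,1],
  [0,0,0,0,1],
])

```text
t: 72.2
eef_pos: [330.6, 390.6, 93.8]
tcp_rot: [3.14, 0.002, 0.003]
ft_force: [-0.1, -0.0, -1.6]
opening: 0.587
grip_force: 29.8
```

Same phase A as for the previous cup, then set it lying down in front of the trip.

Request:
carry_out([
  [2,0,9,0,1],
  [0,0,6,0,1],
  [0,0,2,0,1],
  [-4.5,0,3,0,1],
  [-4.5,0,3,0,1],
  [-4,0,4,0,1],
  [-3.5,0,4,0,1],
  [-2.5,0,5,0,1],
  [-2,0,5,0,1],
  [0,0,0,0,1],
])

```text
t: 73.2
eef_pos: [312.7, 390.3, 54.7]
tcp_rot: [-3.141, -0.0, -0.001]
ft_force: [-7.2, 0.4, 14.7]
opening: 0.586
grip_force: 30.0
```

Request:
carry_out([
  [-1,0,5.5,0,1],
  [-1,0,5.5,0,1],
  [0,0,5.5,0,1],
  [0.5,0,6,0,1],
  [1.5,0,5.5,0,1],
  [2,0,5.5,0,1],
  [0,0,4,0,1],
  [0,0,4,0,1],
  [0,0,0,0,1],
])

```text
t: 74.1
eef_pos: [314.3, 390.0, 12.5]
tcp_rot: [3.141, 0.001, -0.001]
ft_force: [-8.9, 1.8, 6.0]
opening: 0.589
grip_force: 30.0
```

Request:
carry_out([
  [-4,0,0,0,1],
  [0,0,8,0,1],
  [0,0,4,0,1],
  [0,0,0,0,1],
])

```text
t: 74.5
eef_pos: [310.4, 390.0, -0.6]
tcp_rot: [3.14, 0.001, -0.0]
ft_force: [-2.5, 0.2, -1.9]
opening: 0.588
grip_force: 30.0
```

Request:
carry_out([
  [0,0,3,0,1],
  [0,0,3,0,1],
  [0,0,0,0,1],
])

```text
t: 74.8
eef_pos: [310.5, 390.4, -6.1]
tcp_rot: [3.141, 0.001, 0.0]
ft_force: [-2.7, -0.2, -2.8]
opening: 0.589
grip_force: 30.0
```

Request:
carry_out([
  [0,0,2,0,1],
  [0,0,2,0,1],
  [0,0,0,0,1],
])

```text
t: 75.1
eef_pos: [310.6, 390.5, -9.9]
tcp_rot: [3.141, 0.0, 0.0]
ft_force: [-4.1, 0.9, -2.1]
opening: 0.589
grip_force: 30.0
```

Request:
carry_out([
  [-2,0,2,0,1],
  [0,0,2,0,1],
  [0,0,0,0,0.16],
  [0,0,0,0,0.16],
  [0,0,0,0,0.16],
  [0,0,0,0,0.16],
  [0,0,-50,0,0.16],
  [0,0,-50,0,0.16],
  [0,0,-50,0,0.16],
  [0,45,0,0,0.16],
  [0,45,0,0,0.16],
  [0,20,0,0,0.16],
])

```text
t: 76.3
eef_pos: [307.8, 278.1, 136.8]
tcp_rot: [3.141, -0.0, -0.0]
ft_force: [0.1, 0.1, 0.5]
opening: 0.843
grip_force: 0.0
```

Request:
carry_out([
  [0,0,0,0,0.16],
  [0,0,0,0,0.16],
])

```text
t: 76.5
eef_pos: [309.2, 280.8, 136.7]
tcp_rot: [-3.141, -0.001, -0.001]
ft_force: [-0.1, -0.9, -0.2]
opening: 0.84
grip_force: 0.0
```

```bash
cat > grid.py <<'E'
from h import *
s=env.state();print(s['t'],s['eef_pos'])
c=wcam();cv2.imwrite('pics/w6.png',c['color'][:,:,::-1]);np.savez('w6.npz',K=c['K'],R=c['R'],t=c['t'])
g=cv2.cvtColor(c['color'],cv2.COLOR_RGB2GRAY)
for x in range(362,250,-6):
    row=[]
    for y in range(340,440,8):
        u,v=proj(c,[x,y,56]).round().astype(int);row.append(int(g[v,u]) if 0<=u<640 and 0<=v<480 else -1)
    print(x,row)
E
python3 grid.py
```

```text
76.5 [309.15239408 280.83200821 136.69705968]
362 [178, 180, 44, 135, 172, 170, 171, 168, 171, 167, 167, 166, 165]
356 [181, 183, 44, 116, 171, 169, 170, 169, 170, 168, 167, 165, 163]
350 [89, 90, 85, 121, 145, 136, 128, 121, 115, 112, 127, 139, 142]
344 [150, 149, 146, 148, 151, 152, 151, 152, 148, 144, 151, 149, 148]
338 [156, 153, 151, 154, 151, 152, 149, 147, 152, 154, 150, 151, 143]
332 [144, 153, 147, 147, 148, 153, 148, 155, 150, 153, 149, 146, 145]
326 [151, 55, 103, 182, 184, 179, 181, 54, 106, 157, 153, 148, 154]
320 [146, 84, 23, 84, 85, 85, 83, 83, 81, 81, 158, 144, 153]
314 [147, 79, 52, 92, 89, 89, 103, 102, 102, 101, 149, 150, 150]
308 [147, 81, 52, 194, 190, 189, 190, 187, 190, 193, 151, 155, 149]
302 [150, 81, 52, 192, 190, 188, 188, 187, 188, 193, 155, 149, 153]
296 [143, 73, 53, 192, 190, 187, 187, 186, 190, 193, 150, 153, 154]
290 [149, 51, 53, 190, 188, 186, 188, 185, 188, 191, 152, 152, 149]
284 [149, 12, 23, 191, 189, 186, 187, 185, 186, 190, 153, 155, 152]
278 [148, 11, 5, 27, 188, 185, 186, 184, 185, 13, 16, 15, 18]
272 [144, 10, 11, 6, 118, 184, 186, 184, 186, 11, 12, 16, 16]
266 [146, 9, 11, 4, 9, 153, 185, 183, 186, 39, 52, 12, 17]
260 [150, 11, 10, 12, 6, 6, 164, 183, 184, 49, 48, 91, 13]
254 [42, 31, 30, 31, 31, 30, 31, 46, 46, 33, 34, 85, 13]
```

Run:
```python
from h import *
c=dict(np.load('w6.npz'));g=cv2.imread('pics/w6.png',0)
for z,xs in((56,range(318,302,-1)),(2,range(325,305,-1))):
    print(z,[(x,int(g[tuple(proj(c,[x,372,z]).round().astype(int)[::-1])]),int(g[tuple(proj(c,[x,382,z]).round().astype(int)[::-1])])) for x in xs])
```

```text
56 [(318, 88, 85), (317, 88, 86), (316, 89, 87), (315, 89, 87), (314, 89, 88), (313, 133, 132), (312, 178, 176), (311, 191, 189), (310, 189, 189), (309, 189, 188), (308, 190, 188), (307, 189, 188), (306, 190, 187), (305, 190, 187), (304, 190, 187), (303, 190, 186)]
2 [(325, 149, 146), (324, 149, 145), (323, 149, 145), (322, 138, 137), (321, 120, 131), (320, 162, 180), (319, 188, 196), (318, 192, 197), (317, 178, 196), (316, 139, 182), (315, 51, 112), (314, 34, 111), (313, 24, 110), (312, 23, 108), (311, 22, 94), (310, 22, 76), (309, 24, 83), (308, 23, 88), (307, 23, 89), (306, 26, 90)]
```

Mouth at x ≈ 315, so I'll grip at x ≈ 272 and repeat the second half.

Request:
carry_out([
  [-12,-36,0,0,0.16],
  [-12,-36,0,0,0.16],
  [-12.5,-37,0,0,0.16],
  [0,0,40,0,0.16],
  [0,0,40,0,0.16],
  [0,0,40,0,0.16],
  [0,0,20,0,0.16],
  [0,0,6,0,0.16],
  [0,0,0,0,0.16],
  [0,0,0,0,1],
  [0,0,0,0,1],
  [0,0,0,0,1],
])

```text
t: 77.75
eef_pos: [272.5, 390.0, -8.7]
tcp_rot: [-3.14, -0.001, 0.0]
ft_force: [0.7, 0.4, -0.4]
opening: 0.645
grip_force: 0.0
```

Request:
carry_out([
  [0,0,0,0,1],
  [0,0,0,0,1],
  [0,0,-45,0,1],
  [0,0,-44,0,1],
  [25,0,0,0,1],
  [24,0,0,0,1],
  [0,0,0,0,1],
  [0,0,0,0,1],
])

```text
t: 78.55
eef_pos: [321.1, 389.1, 79.3]
tcp_rot: [3.141, 0.0, -0.001]
ft_force: [0.1, 0.2, -1.2]
opening: 0.587
grip_force: 30.0
```

Request:
carry_out([
  [1.5,0,8,0,1],
  [0,0,4,0,1],
  [0,0,3,0,1],
  [-2,0,4,0,1],
  [-2.5,0,5,0,1],
  [-1.5,0,5,0,1],
  [-1,0,5,0,1],
  [0,0,0,0,1],
])

```text
t: 79.35
eef_pos: [314.4, 389.3, 45.6]
tcp_rot: [3.141, 0.001, 0.001]
ft_force: [-6.1, -0.9, 12.5]
opening: 0.591
grip_force: 30.0
```

Request:
carry_out([
  [0,0,5,0,1],
  [0,0,5,0,1],
  [0.5,0,5,0,1],
  [1,0,5,0,1],
  [1.5,0,5,0,1],
  [2,0,5,0,1],
  [0,0,0,0,1],
])

```text
t: 80.05
eef_pos: [319.1, 389.3, 15.1]
tcp_rot: [3.14, 0.002, 0.001]
ft_force: [-7.3, 1.6, 8.0]
opening: 0.583
grip_force: 30.0
```

Request:
carry_out([
  [2,0,4,0,1],
  [2,0,4,0,1],
  [2,0,4,0,1],
  [0,0,0,0,1],
])

```text
t: 80.45
eef_pos: [325.3, 389.3, 3.2]
tcp_rot: [3.14, 0.002, 0.001]
ft_force: [-6.8, 0.0, 7.7]
opening: 0.584
grip_force: 30.0
```

Request:
carry_out([
  [0.5,0,4,0,1],
  [0.5,0,4,0,1],
  [0,0,0,0,1],
])

```text
t: 80.75
eef_pos: [324.9, 388.9, -5.1]
tcp_rot: [3.139, 0.004, 0.0]
ft_force: [-14.6, 4.4, 3.4]
opening: 0.589
grip_force: 30.0
```

Request:
carry_out([
  [-10,0,0,0,1],
  [-8,0,0,0,1],
  [0,0,-50,0,1],
  [0,0,-50,0,1],
  [15,45,0,0,1],
  [15,45,0,0,1],
  [15,45,0,0,1],
  [15,45,0,0,1],
  [15,45,0,0,1],
  [15,45,0,0,1],
  [33,35,0,0,1],
  [33,35,0,0,1],
])

```text
t: 81.95
eef_pos: [466.1, 47.9, 95.4]
tcp_rot: [3.141, -0.0, -0.0]
ft_force: [0.8, 1.7, -0.6]
opening: 0.585
grip_force: 30.0
```

Request:
carry_out([
  [33,35,0,0,1],
  [33,35,0,0,1],
  [33,35,0,0,1],
  [0,0,0,0,1],
  [0,0,45,0,1],
  [0,0,40,0,1],
  [0,0,15,0,1],
  [0,0,6,0,1],
  [0,0,0,0,1],
  [0,0,0,0,1],
])

```text
t: 82.95
eef_pos: [565.1, -55.2, -9.7]
tcp_rot: [3.141, -0.001, 0.001]
ft_force: [-0.2, 0.1, -1.0]
opening: 0.584
grip_force: 30.0
```

Run:
```python
from h import *
s=env.state();x,y,z=s['eef_pos'];print(s['eef_pos'],s['opening'],s['ft_force'])
c=cam('scene');cv2.imwrite('pics/s20.png',c['color'][:,:,::-1])
u=int(proj(c,[x+20,y,30])[0]);print(u,[proj(c,X).round(1).tolist() for X in((x,y,z+39),(x,y,3))])
print([(280+2*i,v) for i,v in enumerate(c['color'][280:336:2,[u-6,u+4]].mean(2).round().astype(int).tolist())])
```

```text
[565.13597791 -55.19906514  -9.69031923] 0.5839849050994314 [-0.15229442  0.13509493 -1.00080214]
293 [[294.2, 314.3], [294.7, 325.1]]
[(280, [58, 56]), (282, [55, 55]), (284, [93, 101]), (286, [121, 121]), (288, [119, 120]), (290, [115, 114]), (292, [175, 100]), (294, [94, 87]), (296, [159, 167]), (298, [166, 168]), (300, [167, 168]), (302, [232, 230]), (304, [75, 77]), (306, [119, 121]), (308, [119, 121]), (310, [120, 119]), (312, [119, 121]), (314, [120, 120]), (316, [119, 121]), (318, [120, 120]), (320, [117, 114]), (322, [56, 53]), (324, [56, 53]), (326, [57, 53]), (328, [57, 55]), (330, [56, 57]), (332, [57, 55]), (334, [63, 63])]
```

Same signature: lip at row 302, base corner at row 321, so a lean of about 25°. Lower and release.

Request:
carry_out([
  [0,0,3,0,1],
  [0,0,2,0,1],
  [0,0,0,0,1],
  [0,0,0,0,0],
  [0,0,0,0,0],
  [0,0,0,0,0],
  [0,0,0,0,0],
  [0,0,0,0,0],
  [0,0,-20,0,0],
  [0,0,-50,0,0],
  [0,0,-50,0,0.16],
  [0,0,-50,0,0.16],
])

```text
t: 84.2
eef_pos: [564.4, -55.3, 156.1]
tcp_rot: [-3.142, 0.001, 0.0]
ft_force: [0.6, -1.0, 0.5]
opening: 0.89
grip_force: 0.0
```

Request:
carry_out([
  [0,50,0,0,0.16],
  [0,50,0,0,0.16],
  [0,50,0,0,0.16],
  [-20,45,0,0,0.16],
  [-20,45,0,0,0.16],
  [-20,45,0,0,0.16],
  [-20,45,0,0,0.16],
  [-20,45,0,0,0.16],
  [-20,45,0,0,0.16],
  [-20,45,0,0,0.16],
  [0,0,0,0,0.16],
  [0,0,0,0,0.16],
])

```text
t: 85.4
eef_pos: [424.0, -521.0, 153.7]
tcp_rot: [-3.141, 0.0, -0.002]
ft_force: [0.2, 0.3, 0.1]
opening: 0.84
grip_force: 0.0
```

Run:
```python
from lie import *
from dial import dial
s=env.state();print(s['t'],s['eef_pos'],s['ft_force'])
t=cam('top');lie(t,(400,670,-115,130),78,90)
g=cv2.cvtColor(t['color'],cv2.COLOR_RGB2GRAY)
for X in([452,65,78],[578,61,78],[530,-55,78]):
    u,v=proj(t,X).round().astype(int);print(g[v,u-15:u+16].tolist())
c=cam('scene');cv2.imwrite('pics/s21.png',c['color'][:,:,::-1])
for X in([452,65],[578,61],[530,-55]):
    u=int(proj(c,[X[0]+28,X[1],40])[0]);a,b=(proj(c,[X[0]+28,X[1],z])[1].round(1) for z in(78,3));print('pred',a,b,[(int(a)-20+3*i,v) for i,v in enumerate(c['color'][int(a)-20:int(b)+8:3,u].mean(1).round().astype(int).tolist())])
dial(t,(589.5,330))
k0=cv2.imread('pics/scene0.png');k1=cv2.imread('pics/s21.png')
d=cv2.absdiff(k0,k1).max(2)
print('trip region diff',(d[225:300,435:540]>40).sum(), 'knob rows',(d[232:246,462:482]>40).sum(),'padlock',(d[240:272,192:222]>40).sum(),'keys',(d[298:332,165:195]>40).sum())
```

```text
85.4 [ 423.97903862 -521.02771948  153.72547439] [0.17371866 0.27865659 0.07840735]
thr 90 ctr [452.3  65. ] size [61.2 59.1] ang 88.4 x 422.0 483.0 y 35.0 95.0
thr 90 ctr [533.3 -55.9] size [59.1 60.1] ang 88.3 x 503.0 564.0 y -86.0 -26.0
thr 90 ctr [578.3  61.1] size [59.6 58.2] ang 88.3 x 548.0 608.0 y 31.0 91.0
thr 90 ctr [648.8 -51.1] size [116.7  12.8] ang 88.3 x 641.0 655.0 y -110.0 7.0
[40, 48, 40, 96, 159, 150, 104, 107, 120, 152, 200, 211, 213, 210, 212, 210, 211, 212, 211, 208, 210, 209, 209, 209, 210, 209, 204, 161, 85, 33, 30]
[42, 43, 40, 107, 166, 153, 109, 111, 145, 190, 203, 203, 200, 201, 200, 203, 200, 199, 199, 200, 198, 200, 196, 196, 198, 202, 195, 137, 55, 24, 37]
[33, 37, 43, 111, 167, 169, 159, 196, 207, 207, 207, 206, 207, 207, 207, 205, 206, 205, 205, 203, 203, 205, 203, 195, 155, 139, 176, 130, 61, 42, 36]
pred 267.7 297.9 [(247, 196), (250, 193), (253, 197), (256, 140), (259, 139), (262, 140), (265, 139), (268, 164), (271, 78), (274, 138), (277, 138), (280, 138), (283, 139), (286, 138), (289, 145), (292, 137), (295, 137), (298, 137), (301, 137), (304, 138)]
pred 306.6 338.4 [(286, 140), (289, 146), (292, 140), (295, 140), (298, 140), (301, 140), (304, 140), (307, 174), (310, 75), (313, 131), (316, 137), (319, 138), (322, 138), (325, 138), (328, 139), (331, 138), (334, 138), (337, 139), (340, 101), (343, 73)]
pred 291.5 322.7 [(271, 194), (274, 154), (277, 146), (280, 139), (283, 139), (286, 138), (289, 139), (292, 138), (295, 85), (298, 115), (301, 140), (304, 139), (307, 138), (310, 138), (313, 139), (316, 139), (319, 139), (322, 139), (325, 123), (328, 74)]
exp 181.71095807369048 173.7830455707455
11
mean [577.1 333.7] len [ 3.4 22.1] dir PCA 178.3 dir ctr 163.4
trip region diff 55 knob rows 0 padlock 323 keys 133
```

Run:
```python
from h import *
for f in('scene0','s21'):
    h=cv2.cvtColor(cv2.imread(f'pics/{f}.png'),cv2.COLOR_BGR2HSV);m=(h[...,0]>12)&(h[...,0]<35)&(h[...,1]>110)
    for n,(a,b,c,d) in dict(pad=(225,290,180,245),keys=(290,345,150,200)).items():
        y,x=np.nonzero(m[a:b,c:d]);print(f,n,x.mean()+c,y.mean()+a,len(x))
s=env.state();print(s['qvel'].round(4),env.job_done())
```

```text
scene0 pad 206.53416149068323 250.30124223602485 322
scene0 keys 179.62721893491124 314.96449704142015 169
s21 pad 206.27607361963192 250.40184049079755 326
s21 keys 184.18367346938777 315.2040816326531 245
the job is handed in; nothing more can be done
[ 0.0169 -0.0052  0.0009 -0.0009  0.0007 -0.0013] None
```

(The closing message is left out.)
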